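# Set out the desktop listening demo

### The job

Set out the listening demo on the glass shelf: the power supply centred and squared up on the rectangular slate pad with the smaller DAC box centred and squared up on top of it, the valve upright in the middle of the round cork coaster, the remote control lying along the middle of the long wooden rest, buttons up, and the volume knob standing on the glass exactly midway between the slate pad and the coaster. Never let the valve tip over, and leave the little cleaner bottle and the bubble level where they are.

Things in the scene. Friction and masses are not known exactly. Their poses are not given: they have to be found in the camera images.
- supply: Power supply, loose: near-black box 100 x 60 x 50 mm (x, y, z; grasp across the 60 mm), about 0.6 kg, with a patch of seven black vent slots on its flat top. The taller of the two dark boxes. Origin at the centre of its underside, z up; its long side lies along x. All five loose things start upright on a grey felt mat (3 mm thick), the places shuffled; the mat and the glass shelf swap sides of the table from start to start.
- dac: DAC, loose: the lower and shorter near-black box, 88 x 58 x 28 mm (grasp across the 58 mm), about 0.35 kg, with an aluminium front edge at its -x end and a glossy glass strip across its top. Origin at the centre of its underside, z up, long side along x. Facing either way along the supply is fine.
- remote: Remote control, loose: slim flat aluminium bar 140 x 40 x 18 mm, about 0.14 kg, black buttons on top, a bigger round one towards +x. Origin at the centre of its underside, z up, long side along x. Either end may point either way on its rest.
- volume_knob: Volume knob, loose: plain aluminium cylinder 50 mm in diameter and 30 mm high, about 0.25 kg. Origin at the centre of its underside, z up; its yaw does not matter.
- valve: Glass power valve (radio tube), loose, upright: black base 40 mm in diameter and 32 mm high, above it a glass bulb 44 mm in diameter, straight from 38 to 72 mm height, domed top at 92 mm; about 0.15 kg. Best gripped on the straight glass about 50 mm above its underside. Origin at the centre of its underside, z up; its yaw does not matter.
- slate_pad: Rectangular dark slate pad, fixed on the glass shelf: 116 x 72 x 10 mm, long side along x, origin at the centre of its underside (on the glass), top 10 mm above it. The shelf is a pale green-white glass board 370 x 360 mm, its top 12 mm above the table. The centres of the slate pad, coaster and remote rest form an equal-sided triangle of 220 mm side; which stands at which corner varies.
- coaster: Round cork coaster, fixed on the glass shelf: 90 mm in diameter, 6 mm thick, origin at the centre of its underside (on the glass).
- remote_rest: Long dark wooden rest for the remote, fixed on the glass shelf: 150 x 50 x 8 mm, flat top, long side along x, origin at the centre of its underside (on the glass).
- cleaner: Bystander to leave alone: small contact-cleaner bottle, 30 mm in diameter, 85 mm high, standing loose near the far edge of the mat. Origin at the centre of its underside.
- level: Bystander to leave alone: round bubble level, 34 mm in diameter, 12 mm high, loose near a far corner of the glass shelf. Origin at the centre of its underside.
Not all that is in view belongs to the job. Several things have the shape of the remote; the one meant has the colours described above.

How it is judged:
By the outcome, as a careful person would: the job done as asked, in the order asked, and still so for the second after the job is handed in, with the robot touching nothing.
It also fails if it takes over 144 s, if anything falls off the work surface, if the arm or the gripper's body presses on something with over 40 N, if the wrist force passes 120 N, or if a joint passes its speed limit or range.

### The arm

A 6-joint arm with a two-finger parallel gripper is mounted at the origin on the work surface. World frame = base frame: x ahead of the robot, y to its left, z up, the work surface at z = 0. Lengths are in m, angles in degrees, forces in N, time in s.
With the tool pointing down it reaches from about 0.25 to 0.775 m from the base axis. Payload 4 kg.
Tool frame: the origin (TCP) lies at the very end of the fingers, on their centre line; the grasp point (between the pads) lies 19 mm behind it; z points along the fingers, y is the line along which they close (so a half turn about z gives the same grasp; the last joint's range is limited). The gripper opens to 85 mm and grips with 20 to 120 N. Pads are 22 mm wide; open, the fingers measure 114 mm over their backs; the gripper's body (76 mm by 85 mm) begins 54 mm behind the grasp point. The pads swing forward as they close: fully open they stand 13 mm farther back than shut.
Start: joints at [69.036, 4.996, 78.535, -0, 96.463, -5.907], TCP at [0.143, 0.531, 0.231] pointing down, gripper open.
Joint ranges: [-177.83, 177.83], [-43.37, 116.18], [15.69, 146.23], [-61.86, 241.86], [9.47, 152.12], [-147.06, 147.06]. Speed limits (degrees/s): [159.86, 159.86, 180, 180, 180, 180].

### API

Orientations are given as [roll, pitch, yaw] about the fixed x, y, z axes, in that order (R = Rz(yaw) Ry(pitch) Rx(roll)).
In Python, from plant import env gives the robot as it stands.
- The arm moves only by the tool step_arm, never from a script. Its argument "rows" is a list of rows, each a list of 7 numbers: the shift along the tool's x, y, z in cm, then the turn, a rotation vector about the tool's x, y, z in rad, then the closure in counts, from 0 (fully open) to 255 (shut). A call has 1 to 10 rows; each row is the pose to reach, as a shift and turn from the pose commanded when the call began, along the tool's axes at that moment; what a row does not reach only later rows make up. A row lasts 1/12 s, in which the tool goes at most 41.7 mm and 7.16 degrees, less where a joint would pass 70% of its speed; a pose out of reach is approached as far as the arm can. A call with a gripper value outside its range is refused whole. The fingers move at their own pace and stop on an object; "force" is the grip in N (left out, the last holds). Time passes only in rows, so rows that repeat a pose let the fingers close. It gives the time, the measured TCP pose, the force, the opening and the grip force at its end, in the units of the state.
- env.read_state(): the state, without advancing time (a new reading comes with each control period).
- env.snapshot(name): name is "scene" or "top" or "wrist"; returns a dict with "frame" (420x560x3 uint8, red, green, blue), "camera_matrix" (3x3 intrinsics, pixels), "rvec" (rotation vector, rad) and "tvec" (3), from world to camera coordinates, as OpenCV has them; the wrist camera has in their place "hand_eye" (4x4, takes a point from camera to tool coordinates, whose origin is the TCP and whose axes are the flange's). Camera axes: x right, y down, z forward; pixel columns grow to the right and rows downward; lengths in m; the calibration is good to about 2 mm. A picture is of the moment at which its call begins: read the wrist's pose just before it. There is no depth.
- env.hand_in(): hands the job in; it is judged then, once.
The state is a dict: "t": time; "joint_pos": joint angles; "qvel": joint speeds; "effort": joint torques, N m; "tool_pos": TCP position; "eef_rot": TCP orientation; "wrist_force": force on the tool from outside, world axes, zero at the start; "torque": the same for the moment, N m; "opening": finger opening in m; "gripper_force": force on a finger pad.
Only numpy, scipy, OpenCV 4.12 (cv2) and the standard library are available. Lean on these libraries where they do the work, as an engineer would, in place of code of your own. Each camera call takes 0.05 s, during which the arm holds its last target. There are 200 camera calls.

## Working session

There is one attempt and no reset: what is moved stays moved. The work goes in short steps, Python scripts to look and compute and a tool call to move; the robot and the scene stay as the last step left them, time stands still between calls to the robot, and variables do not carry over. Pictures are saved under pics/ and viewed, at most 14 in all, crops included, and the job is handed in when it is done.

Besides the shell and the picture viewer there is one more tool, called by a JSON object that holds its "method" and its "body". step_arm: Moves the arm, as the interface text tells. Its arguments: {"type":"object","properties":{"rows":{"type":"array","items":{"type":"array","items":{"type":"number"}}},"force":{"type":"number"}},"required":["rows"]}

```bash
mkdir -p pics; ls; cat > h.py <<'E'
import numpy as np, cv2
from plant import env
from scipy.spatial.transform import Rotation as R
def snap(n,f=None):
    s=env.snapshot(n)
    if f: cv2.imwrite(f'pics/{f}.png',cv2.cvtColor(s['frame'],cv2.COLOR_RGB2BGR))
    np.save(f'/tmp/{n}.npy',s,allow_pickle=True)
    return s
E
python3 - <<'E'
from h import *
st=env.read_state(); print(st)
for n in ('scene','top'):
    s=snap(n,n+'0'); print(n,s['camera_matrix'],s['rvec'],s['tvec'], -cv2.Rodrigues(s['rvec'])[0].T@s['tvec'])
E
```

```text
pics
{'t': 0.0, 'joint_pos': array([ 6.90342363e+01,  5.03925076e+00,  7.86252513e+01, -1.28912667e-03,
        9.64629249e+01, -5.90891271e+00]), 'qvel': array([-0.03433006,  0.02820513, -0.03534249,  0.07328048, -0.12840366,
       -0.01665132]), 'effort': array([ 2.38546148e-03, -3.51861870e+01, -3.13276219e+01,  1.24478793e-04,
        1.07426191e-02, -1.05625111e-05]), 'tool_pos': array([0.1427247 , 0.53063984, 0.23013329]), 'eef_rot': array([-1.79873118e+02, -1.18438078e-02,  1.64942992e+02]), 'wrist_force': array([-0.63692151, -0.11482037, -0.17837591]), 'torque': array([0.01735829, 0.02093387, 0.01053934]), 'gripper_force': 0.0, 'opening': 0.08510688325380726}
scene [[395.96794901   0.         281.31194483]
 [  0.         395.96794901 206.35557021]
 [  0.           0.           1.        ]] [ 1.70705849  1.52068675 -0.79651237] [-0.11295997 -0.19411092  1.349216  ] [ 1.22934854 -0.0390027   0.59833416]
top [[503.77111221   0.         293.06431609]
 [  0.         503.77111221 217.48165654]
 [  0.           0.           1.        ]] [ 2.19786113 -2.1460838   0.10316855] [0.07749299 0.45143426 1.44366324] [0.30967641 0.08563058 1.48011133]
```

View pics/scene0.png

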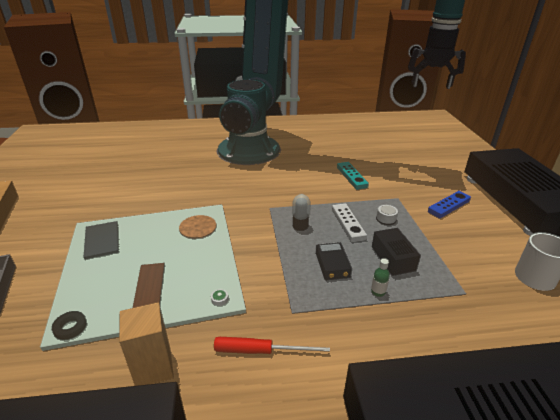

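View pics/top0.png

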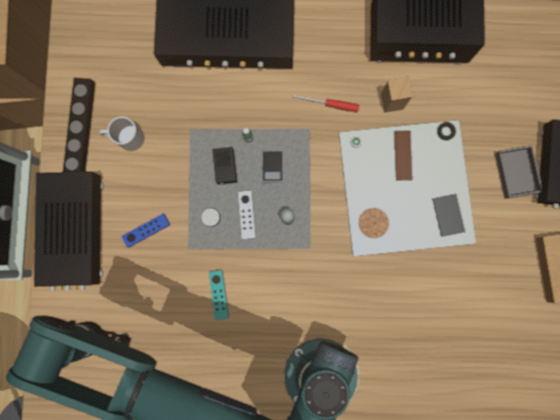

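The scene view shows the mat and shelf. In the top view the supply is at (225,165), the DAC at (272,167), the knob at (210,217) and the valve at (287,214). On the shelf, the slate is at (448,215), the cork at (374,222) and the rest at (403,155). The cleaner is at (247,135) and the level at (356,142).

Remote-shaped things: white/aluminium at (247,214), blue at (146,230), teal at (219,294). The aluminium one with black buttons on the mat fits the description. I'll confirm it in a crop while measuring.

```bash
cat >> h.py <<'E'
def ray(uv,z,K,Rc,C):
    uv=np.atleast_2d(np.asarray(uv,float)); d=np.c_[uv,np.ones(len(uv))]@np.linalg.inv(K).T@Rc.T
    return (C+d*((z-C[2])/d[:,2])[:,None])[:,:2]
def cam(s,st=None):
    K=s['camera_matrix']
    if 'rvec' in s:
        Rc=cv2.Rodrigues(s['rvec'])[0].T; return K,Rc,-Rc@np.ravel(s['tvec'])
    T=np.eye(4);T[:3,:3]=R.from_euler('xyz',st['eef_rot'],degrees=True).as_matrix();T[:3,3]=st['tool_pos'];T=T@s['hand_eye']
    return K,T[:3,:3],T[:3,3]
def comp(mask,near):
    "contour of the component nearest to pixel near"
    cs=cv2.findContours(mask.astype(np.uint8),cv2.RETR_EXTERNAL,cv2.CHAIN_APPROX_NONE)[0]
    cs=[c for c in cs if cv2.contourArea(c)>25]
    return min(cs,key=lambda c:abs(cv2.pointPolygonTest(c,near,True)) if cv2.pointPolygonTest(c,near,False)<0 else 0)[:,0]
def rect(c,z,cm):
    "world min-area rectangle: centre, long, short (mm), long-axis yaw"
    p=ray(c,z,*cm)*1000; (x,y),(w,h),_=r=cv2.minAreaRect(p.astype(np.float32)); b=cv2.boxPoints(r)
    e=[b[1]-b[0],b[2]-b[1]]; e=max(e,key=np.linalg.norm)
    return np.round([x,y,max(w,h),min(w,h),np.degrees(np.arctan2(e[1],e[0]))%180],1)
E
python3 - <<'E'
from h import *
s=np.load('/tmp/top.npy',allow_pickle=True).item(); f=s['frame']; cm=cam(s)
hsv=cv2.cvtColor(f,cv2.COLOR_RGB2HSV); H,S,V=[hsv[...,i].astype(int) for i in range(3)]
for n,p in dict(sup=(225,165),dac=(272,160),rem=(250,225),knob=(210,217),valve=(287,214),slate=(448,215),cork=(374,222),rest=(403,155),mat=(200,190),shelf=(350,160),bottle=(247,135)).items(): print(n,hsv[p[1],p[0]])
J={'sup':((V<60)&(S<150),(225,165),.053),'dac':((V<60),(272,160),.031),'rem':((V>140)&(S<60),(247,225),.021),
'knob':((V>140)&(S<60),(210,217),.033),'slate':((V<110)&(S<120),(448,215),.022),'cork':((S>90)&(V>100)&(H<25),(374,222),.018),'rest':((S>70)&(V<150),(403,155),.020)}
for n,(m,p,z) in J.items():
    c=comp(m,p); print(n,rect(c,z,cm), len(c))
cv2.imwrite('pics/crop.png',cv2.cvtColor(cv2.resize(f[120:330,110:320],None,fx=2.8,fy=2.8,interpolation=2),cv2.COLOR_RGB2BGR))
E
```

```text
sup [10 26 58]
dac [10 24 65]
rem [105   8 190]
knob [ 26  11 189]
valve [ 60   4 171]
slate [ 60   2 103]
cork [ 14 100 150]
rest [ 11 108 118]
mat [ 24  10 130]
shelf [ 45   5 194]
bottle [57 70 98]
sup [613.6 295.3  47.   43.2   2. ] 57
dac [618.3 298.6  47.7  43.9   2. ] 57
rem [455.5 226.  143.4  44.3   6.5] 121
knob [445.5 330.8  52.1  49.3  91.4] 50
slate [ 468.3 -362.2  109.    67.6   13. ] 115
cork [ 497.3  119.2 1677.5 1233.3   91.4] 2880
rest [ 642.6 -230.4  144.6   43.7    2.8] 122
```

View pics/crop.png

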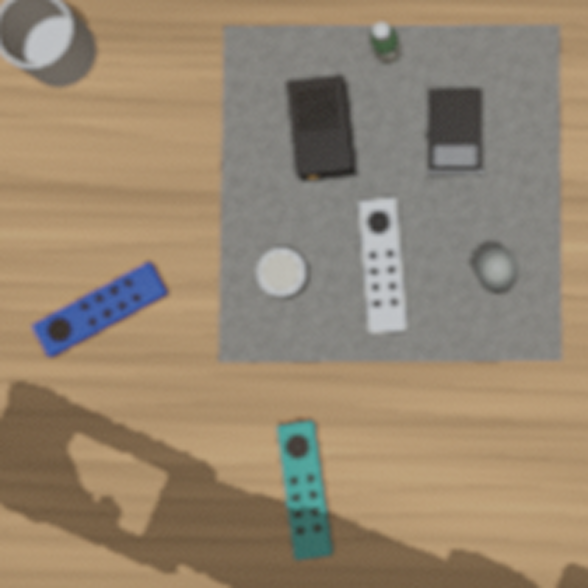

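The crop confirms it: the aluminium remote is at crop (383,265), next to the blue (100,308) and teal (305,490) decoys. The taller dark box (320,128) is the supply. The one with the glass strip (455,130) is the DAC. Next I'll measure close up with the wrist camera.

```bash
cat > go.py <<'E'
"go.py x y z yaw [x y z yaw ...] (m, deg): shifts in cm / turn in rad from the present pose"
import sys; from h import *
st=env.read_state(); M=R.from_euler('xyz',st['eef_rot'],degrees=True)
print('t',round(st['t'],2),'pos',np.round(st['tool_pos'],4),'rot',np.round(st['eef_rot'],2),'F',np.round(st['wrist_force'],1),'op',round(st['opening'],4),'j',np.round(st['joint_pos'],0))
a=np.array(sys.argv[1:],float).reshape(-1,4)
for x,y,z,w in a:
    T=R.from_euler('xyz',[180,0,w],degrees=True)
    print(np.round(M.inv().apply(np.array([x,y,z])-st['tool_pos'])*100,2),np.round((M.inv()*T).as_rotvec(),3))
E
python3 go.py .45 .27 .40 0; python3 -c "
from h import *
s=snap('wrist'); print(s['hand_eye'].round(4),s['camera_matrix'].round(1))"
```

```text
t 0.1 pos [0.1427 0.5307 0.2302] rot [-1.7988e+02 -1.0000e-02  1.6494e+02] F [ 0.4 -0.7 -0.3] op 0.0853 j [69.  5. 79. -0. 96. -6.]
[-36.44 -17.23 -16.95] [-1.000e-03  3.000e-03  2.879e+00]
[[-3.000e-04 -9.489e-01 -3.157e-01  8.140e-02]
 [ 1.000e+00 -3.000e-04 -2.000e-04  5.000e-04]
 [ 1.000e-04 -3.157e-01  9.489e-01 -1.429e-01]
 [ 0.000e+00  0.000e+00  0.000e+00  1.000e+00]] [[320.5   0.  281.3]
 [  0.  320.5 208.8]
 [  0.    0.    1. ]]
```

```bash
python3 go.py .55 .24 .25 0
```

```text
t 0.15 pos [0.1428 0.5308 0.2304] rot [-1.7990e+02 -1.0000e-02  1.6494e+02] F [-0.6  0.4  0.4] op 0.0856 j [69.  5. 79. -0. 96. -6.]
[-46.88 -17.5   -1.94] [-1.000e-03  2.000e-03  2.879e+00]
```

{"method": "step_arm", "body": {"rows": [[-5,-1.8,-0.2,0,0,0.12,0],[-9,-3.4,-0.4,0,0,0.24,0],[-13,-5,-0.6,0,0,0.36,0],[-17,-6.5,-0.8,0,0,0.48,0],[-21,-8,-1,0,0,0.6,0],[-25,-9.4,-1.2,0,0,0.72,0],[-29,-10.8,-1.4,0,0,0.84,0],[-33,-12.4,-1.6,0,0,0.96,0],[-37,-14,-1.8,0,0,1.08,0],[-41,-15.4,-1.9,0,0,1.2,0]]}}

```text
t: 0.98
tool_pos: [0.4822, 0.2867, 0.2496]
eef_rot: [-180.0, -0.0, 95.8]
wrist_force: [-0.0, 0.8, -0.2]
opening: 0.0853
gripper_force: 0.0
```

```bash
python3 go.py .55 .24 .25 0
```

```text
t 0.98 pos [0.4822 0.2867 0.2496] rot [-1.7999e+02 -1.0000e-02  9.5840e+01] F [-0.   0.8 -0.2] op 0.0853 j [25.  6. 75.  0. 99. 19.]
[-5.34  6.26 -0.04] [-0.     0.     1.673]
```

{"method": "step_arm", "body": {"rows": [[-1,1.2,0,0,0,0.12,0],[-2,2.4,0,0,0,0.24,0],[-3,3.6,0,0,0,0.36,0],[-4,4.8,0,0,0,0.48,0],[-5.3,6.2,0,0,0,0.6,0],[-5.3,6.2,0,0,0,0.72,0],[-5.3,6.2,0,0,0,0.84,0],[-5.3,6.2,0,0,0,0.96,0],[-5.3,6.2,0,0,0,1.08,0],[-5.3,6.2,0,0,0,1.2,0]]}}

```text
t: 1.82
tool_pos: [0.5483, 0.2422, 0.249]
eef_rot: [-180.0, 0.1, 27.1]
wrist_force: [-0.7, -0.1, 0.3]
opening: 0.0851
gripper_force: 0.0
```

{"method": "step_arm", "body": {"rows": [[0,0,0,0,0,0.12,0],[0,0,0,0,0,0.24,0],[0,0,0,0,0,0.36,0],[0,0,0,0,0,0.47,0],[0,0,0,0,0,0.47,0],[0,0,0,0,0,0.47,0],[0,0,0,0,0,0.47,0]]}}

```text
t: 2.4
tool_pos: [0.5483, 0.2424, 0.2494]
eef_rot: [180.0, 0.0, 0.6]
wrist_force: [-0.0, -1.4, -0.4]
opening: 0.0855
gripper_force: 0.0
```

```bash
python3 - <<'E'
from h import *
st=env.read_state(); np.save('/tmp/st.npy',st,allow_pickle=True); snap('wrist','w1'); print(st['tool_pos'],st['eef_rot'],st['qvel'].round(2))
E
```

```text
[0.54828537 0.24237316 0.24935804] [1.79993463e+02 2.67111711e-02 6.36721442e-01] [ 0.1  -0.05 -0.09  0.06 -0.02  0.6 ]
```

View pics/w1.png

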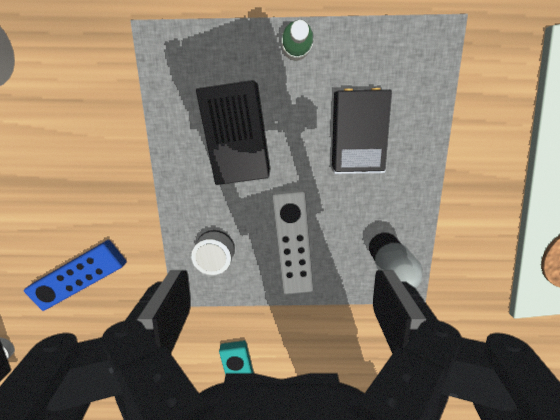

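The wrist view is clear. The supply with its slots is at (233,130), the DAC at (361,128), the knob top at (211,257), the remote at (293,242) and the valve base at (380,247). The bottle is at (298,38).

```bash
cat >> h.py <<'E'
def box(c,z0,z1,cm,yaw=None):
    "box from its silhouette: outer edges are seen at the top, edges facing the camera nadir at the bottom"
    C=cm[2][:2]*1000; p1=ray(c,z1,*cm)*1000; p0=ray(c,z0,*cm)*1000
    if yaw is None: yaw=rect(c,z1,cm)[4]
    out=[]
    for th in (yaw,yaw+90):
        a=np.array([np.cos(np.radians(th)),np.sin(np.radians(th))]); cc=C@a
        hi=np.percentile(p1@a,99.5); hi=hi if hi>cc else np.percentile(p0@a,99.5)
        lo=np.percentile(p1@a,.5); lo=lo if lo<cc else np.percentile(p0@a,.5)
        out.append((a,(hi+lo)/2,hi-lo))
    c0=sum(a*m for a,m,_ in out)
    return np.round([*c0,out[0][2],out[1][2],yaw],1)
def circ(c,z,cm):
    p=ray(c,z,*cm)*1000; (x,y),r=cv2.minEnclosingCircle(p.astype(np.float32)); e=cv2.fitEllipse(p.astype(np.float32))
    return np.round([x,y,2*r,*e[0],*e[1]],1)
E
python3 - <<'E'
from h import *
s=np.load('/tmp/wrist.npy',allow_pickle=True).item(); st=np.load('/tmp/st.npy',allow_pickle=True).item()
f=s['frame']; cm=cam(s,st); hsv=cv2.cvtColor(f,cv2.COLOR_RGB2HSV); V=hsv[...,2].astype(int); S=hsv[...,1].astype(int); print('cam',cm[2])
for n,p in dict(sup=(233,165),side=(262,170),matsh=(180,60),mat=(160,200),dac=(361,110),base=(380,240),knobtop=(211,257),knobside=(215,237),remote=(293,225),remsh=(300,285),glass=(405,265)).items(): print(n,hsv[p[1],p[0]],end=' ')
print()
dark=V<62
def show(n,m,p,fn):
    c=comp(m,p); print(n,'px',c.min(0),c.max(0),fn(c)); 
show('sup',dark,(233,165),lambda c:box(c,.003,.053,cm))
show('dac',dark,(361,110),lambda c:box(c,.003,.031,cm))
show('rem',(V>95)&(S<40)&(cv2.inRange(hsv,(90,0,0),(130,255,255))>0),(293,225),lambda c:box(c,.003,.021,cm))
show('knob',V>175,(211,257),lambda c:circ(c,.033,cm))
show('vbase',V<55,(380,240),lambda c:circ(c,.003,cm))
print('vbase bottom pt?',ray([(380,245)],.003,*cm))
E
```

```text
cam [0.62926554 0.24385238 0.39220725]
sup [150   3  74] side [90  3 81] matsh [30  5 98] mat [ 36   8 159] dac [30  3 74] base [120  28  27] knobtop [ 30   8 218] knobside [ 30   5 100] remote [ 40   5 152] remsh [ 23   7 151] glass [ 77  11 159] 
sup px [196  80] [269 184] [596.8 293.2  98.7  59.2   8.5]
dac px [332  91] [343 170] [599.3 182.6  83.8   5.  177.9]
rem px [333 169] [385 174] [550.8 149.7  57.6   1.6  91.8]
knob px [191 240] [230 274] [444.9 330.   49.8 445.1 329.8  48.   48.5]
vbase px [369 233] [399 259] [447.8 105.6  42.3 451.6 108.3  31.5  39.2]
vbase bottom pt? [[0.45038559 0.11047391]]
```

```bash
python3 - <<'E'
from h import *
s=np.load('/tmp/wrist.npy',allow_pickle=True).item(); st=np.load('/tmp/st.npy',allow_pickle=True).item()
f=s['frame']; cm=cam(s,st); hsv=cv2.cvtColor(f,cv2.COLOR_RGB2HSV); V=hsv[...,2].astype(int); S=hsv[...,1].astype(int)
for t in (80,88,94):
  m=V<t; m[:,:325]=0; c=comp(m,(361,110)); print('dac',t,c.min(0),c.max(0),box(c,.003,.031,cm,rect(c,.031,cm)[4]))
m=np.zeros_like(V,bool); w=np.s_[185:300,262:325]; m[w]=(V[w]>122); 
m[:225,:262]=0
for t in (122,135):
  m=np.zeros(V.shape,bool); m[w]=V[w]>t; c=comp(m,(285,262)); print('rem',c.min(0),c.max(0),box(c,.003,.021,cm))
print('rem centre',ray([(293,242)],.021,*cm))
c=comp(V<55,(380,240)); p=ray(c,.003,*cm)*1000; C=cm[2][:2]*1000; a=np.array([449,109])-C; a/=np.linalg.norm(a); b=np.array([-a[1],a[0]])
print('valve',a*((p@a).min()+20)+b*((p@b).max()+(p@b).min())/2, np.ptp(p@b))
s=np.load('/tmp/top.npy',allow_pickle=True).item(); cm=cam(s); print('valve top',ray([(287,215)],.07,*cm))
E
```

```text
dac 80 [331  89] [390 170] [599.9 155.1  86.9  56.8   1.3]
dac 88 [331  87] [391 171] [600.3 155.3  89.7  57.5   1.4]
dac 94 [330  85] [391 171] [600.9 156.2  90.8  59.9   1.3]
rem [273 192] [312 293] [454.6 226.3 133.4  38.6   6.5]
rem [273 193] [311 293] [454.5 226.7 132.1  37.1   6.5]
rem centre [[0.46163629 0.22710115]]
valve [448.82333269 105.9178538 ] 39.70118812246224
valve top [[0.4514217  0.10536736]]
```

{"method": "step_arm", "body": {"rows": [[0,4,0,0,0,0,0],[0,8,0,0,0,0,0],[0,12,0,0,0,0,0],[0,16,0,0,0,0,0],[0,20,0,0,0,0,0],[0,24,0,0,0,0,0],[0,28,0,0,0,0,0],[0,32,0,0,0,0,0],[0,36,0,0,0,0,0],[0,40,0,0,0,0,0]]}}

```text
t: 3.28
tool_pos: [0.5515, -0.1595, 0.2498]
eef_rot: [180.0, -0.0, 0.6]
wrist_force: [1.6, -0.4, 0.1]
opening: 0.0857
gripper_force: 0.0
```

{"method": "step_arm", "body": {"rows": [[0,4,0,0,0,0,0],[0,8,0,0,0,0,0],[0,10,0,0,0,0,0],[0,10,0,0,0,0,0],[0,10,0,0,0,0,0],[0,10,0,0,0,0,0]]}}

```text
t: 3.78
tool_pos: [0.5528, -0.2569, 0.2496]
eef_rot: [-179.9, -0.0, 0.6]
wrist_force: [-0.5, 0.9, -0.6]
opening: 0.0853
gripper_force: 0.0
```

```bash
python3 - <<'E'
from h import *
st=env.read_state(); np.save('/tmp/st.npy',st,allow_pickle=True); s=snap('wrist','w2'); print(st['tool_pos'],st['eef_rot'],st['qvel'].round(2))
E
```

```text
[ 0.55281674 -0.25686772  0.24955725] [-1.79945610e+02 -9.47673332e-04  5.65746977e-01] [ 1.33 -0.65  0.2  -0.02  0.02  0.05]
```

View pics/w2.png

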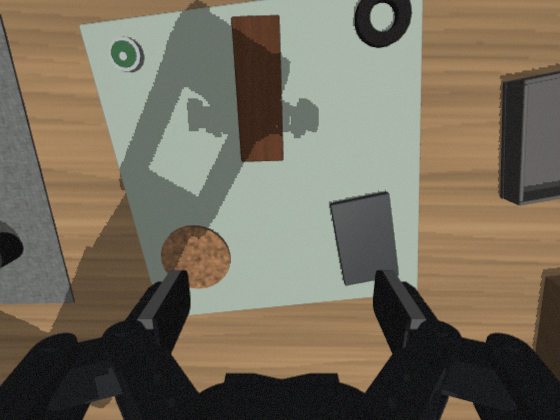

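The shelf view shows the cork at (196,257), the rest at (258,88), and the slate at (365,238), whose lower-right corner is hidden by a finger. The level is at (127,54).

```bash
cat > /tmp/a.py <<'E'
from h import *
s=np.load('/tmp/wrist.npy',allow_pickle=True).item(); st=np.load('/tmp/st.npy',allow_pickle=True).item()
f=s['frame']; cm=cam(s,st); hsv=cv2.cvtColor(f,cv2.COLOR_RGB2HSV); H,S,V=[hsv[...,i].astype(int) for i in range(3)]
def win(m,u0,v0,u1,v1): o=np.zeros(m.shape,bool); o[v0:v1,u0:u1]=m[v0:v1,u0:u1]; return o
c=comp(win(S>70,150,215,240,300),(196,257)); cork=circ(c,.018,cm); print('cork',c.min(0),c.max(0),cork)
c=comp(win(S>70,222,5,295,170),(258,88)); rest=box(c,.012,.020,cm); print('rest',c.min(0),c.max(0),rest)
m=win((V<110),322,185,405,268); c=comp(m,(365,238)); print(c.min(0),c.max(0))
# left, top, right edges in visible rows
h=m
L=np.array([(np.flatnonzero(h[v])[0],v) for v in range(210,262)]); Rr=np.array([(np.flatnonzero(h[v])[-1]+1,v) for v in range(200,255)]); T=np.array([(u,np.flatnonzero(h[:,u])[0]) for u in range(337,385)])
def ang(p): vx,vy,x,y=cv2.fitLine(p.astype(np.float32),cv2.DIST_HUBER,0,.01,.01).ravel(); return np.degrees(np.arctan2(vy,vx))%180,np.array([x,y])
for z in (.012,.022):
  print(z,[ (round(a,1),q.round(1)) for a,q in (ang(ray(e,z,*cm)*1000) for e in (L,Rr,T))])
for n,q in dict(cnr=(345,285),tl=(330,203),tr=(388,192)).items(): print(n,ray([q],.022,*cm)*1000)
print(np.linalg.norm(cork[:2]-rest[:2]))
E
python3 /tmp/a.py
```

```text
cork [161 226] [229 288] [ 441.3 -145.8   90.4  443.6 -147.4   82.    90.5]
rest [231  16] [282 161] [ 643.2 -230.3  148.2   48.7    2.3]
[329 191] [397 267]
0.012 [(np.float32(12.4), array([ 473.2, -325.6], dtype=float32)), (np.float32(13.0), array([ 483.9, -399.3], dtype=float32)), (np.float32(102.9), array([ 523.8, -349.3], dtype=float32))]
0.022 [(np.float32(12.4), array([ 477.5, -323.8], dtype=float32)), (np.float32(13.0), array([ 487.8, -395.6], dtype=float32)), (np.float32(102.9), array([ 526.7, -346.8], dtype=float32))]
cnr [[ 405.27760763 -341.8181538 ]]
tl [[ 518.60789539 -315.4561624 ]]
tr [[ 533.07153703 -384.07413121]]
218.8695044998275
```

Results:
- **Slate:** (468.0, -363.2), yaw 12.8
- **Cork:** (441, -145.4)
- **Rest:** (643.2, -230.3), yaw 2.5

The sides come out at 219–220 mm, which matches the triangle. The supply goes first.

```bash
python3 go.py .597 .2932 .20 8.5
```

```text
t 3.83 pos [ 0.5529 -0.2563  0.2498] rot [-1.7996e+02 -1.0000e-02  6.1000e-01] F [-0.3 -0.5 -0.2] op 0.0855 j [-30.  13.  68.   0. 100.  59.]
[  4.99 -54.9    5.01] [-0.001 -0.    -0.138]
```

{"method": "step_arm", "body": {"rows": [[0.4,-4,0,0,0,0,0],[0.8,-8,0,0,0,0,0],[1.2,-12,0,0,0,0,0],[1.6,-16,0,0,0,0,0],[2,-20,0,0,0,0,0],[2.4,-24,0,0,0,0,0],[2.8,-28,0,0,0,0,0],[3.2,-32,0,0,0,0,0],[3.6,-36,0,0,0,0,0],[4,-40,0,0,0,0,0]]}}

```text
t: 4.67
tool_pos: [0.5881, 0.1466, 0.2504]
eef_rot: [-180.0, -0.1, 0.7]
wrist_force: [-0.1, -0.3, -0.3]
opening: 0.0854
gripper_force: 0.0
```

{"method": "step_arm", "body": {"rows": [[0.25,-4,1,0,0,-0.05,0],[0.5,-8,2,0,0,-0.1,0],[0.75,-12,3,0,0,-0.138,0],[1,-14.9,5,0,0,-0.138,0],[1,-14.9,5,0,0,-0.138,0],[1,-14.9,5,0,0,-0.138,0],[1,-14.9,5,0,0,-0.138,0]]}}

```text
t: 5.25
tool_pos: [0.5972, 0.2925, 0.2001]
eef_rot: [180.0, -0.0, 8.5]
wrist_force: [-0.3, 0.2, 0.5]
opening: 0.0852
gripper_force: 0.0
```

```bash
python3 go.py .597 .2932 .012 8.5
```

```text
t 5.25 pos [0.5972 0.2925 0.2001] rot [ 1.7997e+02 -1.0000e-02  8.5200e+00] F [-0.3  0.2  0.5] op 0.0852 j [ 21.  20.  64.  -0.  96. 103.]
[-1.000e-02 -8.000e-02  1.881e+01] [ 0.001 -0.     0.   ]
```

{"method": "step_arm", "body": {"rows": [[0,-0.1,4,0,0,0,0],[0,-0.1,8,0,0,0,0],[0,-0.1,12,0,0,0,0],[0,-0.1,16,0,0,0,0],[0,-0.1,18.8,0,0,0,0],[0,-0.1,18.8,0,0,0,0],[0,-0.1,18.8,0,0,0,0],[0,-0.1,18.8,0,0,0,0]]}}

```text
t: 5.92
tool_pos: [0.6001, 0.2929, 0.0154]
eef_rot: [-179.9, -0.3, 8.4]
wrist_force: [0.2, 0.3, 0.2]
opening: 0.0858
gripper_force: 0.0
```

{"method": "step_arm", "body": {"rows": [[0,0,0,0,0,0,255],[0,0,0,0,0,0,255],[0,0,0,0,0,0,255],[0,0,0,0,0,0,255],[0,0,0,0,0,0,255],[0,0,0,0,0,0,255],[0,0,0,0,0,0,255],[0,0,0,0,0,0,255]], "force": 60}}

```text
t: 6.58
tool_pos: [0.6001, 0.2933, 0.0157]
eef_rot: [-180.0, -0.4, 8.4]
wrist_force: [-0.1, -1.8, 5.9]
opening: 0.0592
gripper_force: 67.5
```

{"method": "step_arm", "body": {"rows": [[0,0,-2,0,0,0,255],[0,0,-6,0,0,0,255],[0,0,-10,0,0,0,255],[0,0,-14,0,0,0,255],[0,0,-16,0,0,0,255],[0,0,-16,0,0,0,255],[0,0,-16,0,0,0,255]]}}

```text
t: 7.17
tool_pos: [0.5981, 0.2931, 0.1726]
eef_rot: [-180.0, -0.1, 8.4]
wrist_force: [-0.7, 0.3, -5.9]
opening: 0.059
gripper_force: 67.0
```

```bash
python3 go.py .468 -.3632 .17 12.8
```

```text
t 7.17 pos [0.5981 0.2931 0.1726] rot [-1.7996e+02 -1.3000e-01  8.4200e+00] F [-0.7  0.3 -5.9] op 0.059 j [ 21.  21.  66.   0.  93. 103.]
[-22.48  63.01   0.17] [-0.001 -0.002 -0.076]
```

{"method": "step_arm", "body": {"rows": [[-1.4,3.8,0,0,0,0,255],[-2.8,7.6,0,0,0,0,255],[-4.2,11.4,0,0,0,0,255],[-5.6,15.2,0,0,0,0,255],[-7,19,0,0,0,0,255],[-8.4,22.8,0,0,0,0,255],[-9.8,26.6,0,0,0,0,255],[-11.2,30.4,0,0,0,0,255],[-12.6,34.2,0,0,0,0,255],[-14,38,0,0,0,0,255]]}}

```text
t: 8.0
tool_pos: [0.5118, -0.1045, 0.1669]
eef_rot: [-179.8, 0.4, 8.4]
wrist_force: [1.2, -0.2, -5.0]
opening: 0.0592
gripper_force: 67.4
```

{"method": "step_arm", "body": {"rows": [[-1.4,3.8,0,0,0,-0.02,255],[-2.8,7.6,0,0,0,-0.04,255],[-4.2,11.4,0,0,0,-0.06,255],[-5.6,15.2,0,0,0,-0.076,255],[-7,19,0,0,0,-0.076,255],[-8.1,22.5,0,0,0,-0.076,255],[-8.1,25,0,0,0,-0.076,255],[-8.1,25,0,0,0,-0.076,255],[-8.1,25,0,0,0,-0.076,255]]}}

```text
t: 8.75
tool_pos: [0.4693, -0.3626, 0.1664]
eef_rot: [-179.5, 0.3, 12.6]
wrist_force: [0.1, 0.8, -6.2]
opening: 0.0593
gripper_force: 67.9
```

```bash
python3 go.py .4712 -.3625 .08 12.8
```

```text
t 8.75 pos [ 0.4693 -0.3626  0.1664] rot [-179.55    0.27   12.62] F [ 0.1  0.8 -6.2] op 0.0593 j [-43.  12.  78.   0.  91.  34.]
[0.23 0.11 8.64] [-0.008  0.005 -0.003]
```

{"method": "step_arm", "body": {"rows": [[0.2,0.1,4,-0.008,0.005,-0.003,255],[0.2,0.1,8,-0.008,0.005,-0.003,255],[0.2,0.1,11,-0.008,0.005,-0.003,255],[0.2,0.1,11,-0.008,0.005,-0.003,255],[0.2,0.1,11,-0.008,0.005,-0.003,255],[0.2,0.1,11,-0.008,0.005,-0.003,255]]}}

```text
t: 9.25
tool_pos: [0.4743, -0.3629, 0.0627]
eef_rot: [179.5, -0.3, 13.0]
wrist_force: [-0.1, -0.5, -3.8]
opening: 0.0591
gripper_force: 68.0
```

```bash
python3 go.py .4712 -.3625 .035 12.8
```

```text
t 9.25 pos [ 0.4743 -0.3629  0.0627] rot [179.49  -0.34  13.  ] F [-0.1 -0.5 -3.8] op 0.0591 j [-43.  16.  86.  -0.  78.  34.]
[-0.31 -0.13  2.76] [ 0.009 -0.006  0.003]
```

{"method": "step_arm", "body": {"rows": [[0,0,0,0,0,0,255],[0,0,0,0,0,0,255],[0,0,0,0,0,0,255],[0,0,0,0,0,0,255],[0,0,0,0,0,0,255],[0,0,0,0,0,0,255]]}}

```text
t: 9.75
tool_pos: [0.4736, -0.3634, 0.062]
eef_rot: [179.5, -0.3, 12.9]
wrist_force: [-0.8, 0.1, -4.7]
opening: 0.059
gripper_force: 68.0
```

```bash
python3 go.py .4712 -.3625 .036 12.8
```

```text
t 9.75 pos [ 0.4736 -0.3634  0.062 ] rot [179.52  -0.31  12.93] F [-0.8  0.1 -4.7] op 0.059 j [-43.  16.  86.  -0.  78.  34.]
[-0.23 -0.16  2.6 ] [ 0.008 -0.005  0.002]
```

{"method": "step_arm", "body": {"rows": [[-0.2,-0.2,1,0.008,-0.005,0.002,255],[-0.2,-0.2,2,0.008,-0.005,0.002,255],[-0.2,-0.2,2,0.008,-0.005,0.002,255],[-0.2,-0.2,2,0.008,-0.005,0.002,255],[-0.2,-0.2,2,0.008,-0.005,0.002,255]]}}

```text
t: 10.17
tool_pos: [0.471, -0.3617, 0.0408]
eef_rot: [-179.9, 0.0, 12.8]
wrist_force: [0.4, -0.1, -4.7]
opening: 0.0592
gripper_force: 68.0
```

```bash
python3 go.py .4712 -.3625 .0347 12.8
```

```text
t 10.17 pos [ 0.471  -0.3617  0.0408] rot [-1.7994e+02  4.0000e-02  1.2820e+01] F [ 0.4 -0.1 -4.7] op 0.0592 j [-43.  17.  87.   0.  76.  34.]
[0.01 0.09 0.61] [-0.001  0.001  0.   ]
```

{"method": "step_arm", "body": {"rows": [[0,0.05,0.3,0,0,0,255],[0,0.05,0.6,0,0,0,255],[0,0.05,0.6,0,0,0,255],[0,0.05,0.6,0,0,0,255]]}}

```text
t: 10.5
tool_pos: [0.4712, -0.3622, 0.0353]
eef_rot: [-180.0, 0.0, 12.8]
wrist_force: [1.1, 0.8, -5.7]
opening: 0.0593
gripper_force: 68.1
```

```bash
python3 go.py .4712 -.3625 .0347 12.8
```

```text
t 10.5 pos [ 0.4712 -0.3622  0.0353] rot [-1.7997e+02  2.0000e-02  1.2820e+01] F [ 1.1  0.8 -5.7] op 0.0593 j [-43.  17.  87.   0.  76.  34.]
[-0.    0.03  0.06] [-0.  0.  0.]
```

{"method": "step_arm", "body": {"rows": [[0,0.02,0.1,0,0,0,255],[0,0.02,0.15,0,0,0,255],[0,0.02,0.15,0,0,0,255]]}}

```text
t: 10.75
tool_pos: [0.4715, -0.3627, 0.0349]
eef_rot: [180.0, -0.0, 12.8]
wrist_force: [-2.5, 1.3, -2.0]
opening: 0.0592
gripper_force: 68.8
```

{"method": "step_arm", "body": {"rows": [[0,0,0,0,0,0,120],[0,0,0,0,0,0,60],[0,0,0,0,0,0,0],[0,0,0,0,0,0,0],[0,0,0,0,0,0,0]]}}

```text
t: 11.17
tool_pos: [0.4719, -0.363, 0.0348]
eef_rot: [179.9, -0.1, 12.8]
wrist_force: [-0.1, 0.5, -0.8]
opening: 0.0855
gripper_force: 0.0
```

{"method": "step_arm", "body": {"rows": [[0,0,-4,0,0,0,0],[0,0,-8,0,0,0,0],[0,0,-12,0,0,0,0],[0,0,-16,0,0,0,0],[-2,0,-20,0,0,0,0],[-4,0,-20,0,0,0,0],[-6,0,-20,0,0,0,0],[-6,0,-20,0,0,0,0],[-6,0,-20,0,0,0,0],[-6,0,-20,0,0,0,0]]}}

```text
t: 12.0
tool_pos: [0.4131, -0.3757, 0.2338]
eef_rot: [-180.0, -0.0, 12.8]
wrist_force: [0.2, -0.0, -0.1]
opening: 0.0858
gripper_force: 0.0
```

```bash
python3 - <<'E'
from h import *
st=env.read_state(); np.save('/tmp/st.npy',st,allow_pickle=True); s=snap('wrist','w3'); snap('top','t3'); print(st['tool_pos'],st['eef_rot'],st['qvel'].round(2))
E
```

```text
[ 0.41313485 -0.3757065   0.23378566] [-1.79974322e+02 -2.57190449e-02  1.28197039e+01] [ 0.71  0.94 -0.07 -0.04  0.15 -0.06]
```

View pics/w3.png

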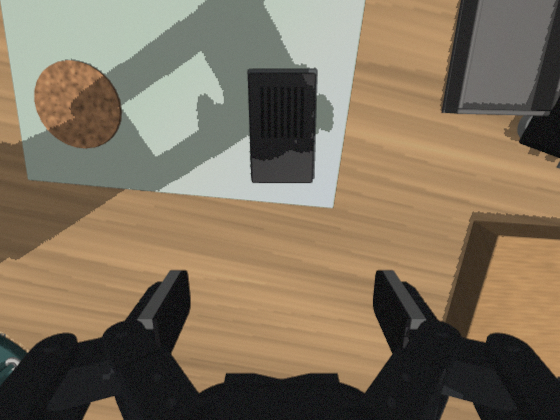

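The supply sits on the slate at (283,125). The cork at (78,103) is now fully visible. I'll measure both.

```bash
python3 - <<'E'
from h import *
s=np.load('/tmp/wrist.npy',allow_pickle=True).item(); st=np.load('/tmp/st.npy',allow_pickle=True).item()
f=s['frame']; cm=cam(s,st); hsv=cv2.cvtColor(f,cv2.COLOR_RGB2HSV); H,S,V=[hsv[...,i].astype(int) for i in range(3)]
print('cam',cm[2])
m=np.zeros(V.shape,bool); m[50:160,25:130]=(S[50:160,25:130]>70); c=comp(m,(78,103)); print('cork',c.min(0),c.max(0),circ(c,.018,cm))
for u in (265,300): print('col',u,V[60:80,u],V[172:192,u])
for v in (90,150): print('row',v,V[v,240:258],V[v,305:325])
E
```

```text
cam [ 0.49198402 -0.3572281   0.37670908]
cork [35 60] [120 147] [ 440.6 -146.2   90.6  440.7 -146.1   88.    89.6]
col 265 [125 125 124 120 126 125 127 125  88  58  58  56  48  31  28  36  37  38
  33  38] [ 66  64  66  67  65  64  66  66  64  62  47 175 199 203 202 200 203 202
 203 199]
col 300 [201 202 202 190 187 145 125 125  83  54  60  57  45  32  36  32  40  35
  36  40] [ 68  69  68  65  68  68  69  66  70  66  50 175 204 201 202 203 201 202
 202 202]
row 90 [123 124 124 122 125 123 124 111  57  27  27  35  30  36  36  38  34  35] [ 40  37  35  39  37  36  40  37  41  48  54 103 171 203 203 201 201 204
 200 200]
row 150 [200 201 202 201 202 199 202 202 202 181  52  29  34  33  33  28  34  33] [ 32  31  29  32  34  39  35  28  44  88 142 203 201 200 203 201 201 201
 204 201]
```

```bash
python3 -c "
import cv2; f=cv2.imread('pics/w3.png')[55:200,230:340]; cv2.imwrite('pics/w3c.png',cv2.resize(cv2.convertScaleAbs(f,alpha=2,beta=0),None,fx=4,fy=4,interpolation=cv2.INTER_NEAREST))"
```

```text
(no output)
```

View pics/w3c.png

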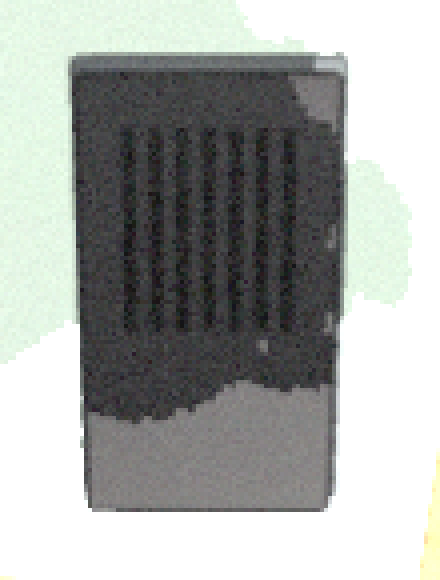

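```bash
python3 - <<'E'
from h import *
s=np.load('/tmp/wrist.npy',allow_pickle=True).item(); st=np.load('/tmp/st.npy',allow_pickle=True).item(); cm=cam(s,st)
p=ray([(249.2,73),(314.8,73),(312.5,182.8),(252.3,182.8)],.072,*cm)*1000; print(p.round(1),p.mean(0), np.linalg.norm(np.roll(p,1,0)-p,axis=1))
d=p[0]-p[3]; e=p[1]-p[2]; print(np.degrees(np.arctan2(*(d+e)[::-1])))
q=ray([(247.8,68.8),(316.6,68.8)],.022,*cm)*1000; print('slate far corners',q.round(1),np.linalg.norm(q[0]-q[1]))
a=np.array([np.cos(np.radians(12.8)),np.sin(np.radians(12.8))]); print('slate c',q.mean(0)-58*a)
E
```

```text
[[ 509.7 -324.3]
 [ 522.4 -380.4]
 [ 426.2 -403.4]
 [ 413.2 -346.1]] [ 467.85398051 -363.5321872 ] [98.94989519 57.61761634 98.95057172 58.72883601]
13.06807544393592
slate far corners [[ 516.1 -316.7]
 [ 531.7 -385. ]] 70.07673917529323
slate c [ 467.33485395 -363.71451416]
```

The supply is at (467.9, -363.5), yaw 13.0, within 1 mm of the slate centre. The DAC is next.

```bash
python3 go.py .6003 .1554 .2 1.3
```

```text
t 12.1 pos [ 0.4134 -0.3755  0.2334] rot [-1.7993e+02  1.0000e-02  1.2870e+01] F [1.  0.4 0.4] op 0.0853 j [-48.   6.  77.   0.  97.  29.]
[ 30.04 -47.59   3.39] [-0.001  0.     0.202]
```

{"method": "step_arm", "body": {"rows": [[2.1,-3.3,0,0,0,0,0],[4.2,-6.6,0,0,0,0,0],[6.3,-10,0,0,0,0,0],[8.4,-13.3,0,0,0,0,0],[10.5,-16.6,0,0,0,0,0],[12.6,-20,0,0,0,0,0],[14.7,-23.3,0,0,0,0,0],[16.8,-26.6,0,0,0,0,0],[18.9,-30,0,0,0,0,0],[21,-33.3,0,0,0,0,0]]}}

```text
t: 12.93
tool_pos: [0.5443, -0.0018, 0.2336]
eef_rot: [-180.0, 0.0, 12.9]
wrist_force: [-0.1, -0.1, 1.1]
opening: 0.0856
gripper_force: 0.0
```

{"method": "step_arm", "body": {"rows": [[2.1,-3.3,0,0,0,0.05,0],[4.2,-6.6,0,0,0,0.1,0],[6.3,-10,1,0,0,0.15,0],[9,-14.3,3.4,0,0,0.202,0],[9,-14.3,6,0,0,0.202,0],[9,-14.3,10,0,0,0.202,0],[9,-14.3,14,0,0,0.202,0],[9,-14.3,14,0,0,0.202,0],[9,-14.3,14,0,0,0.202,0],[9,-14.3,14,0,0,0.202,0]]}}

```text
t: 13.77
tool_pos: [0.6011, 0.1553, 0.0962]
eef_rot: [-180.0, -0.2, 1.3]
wrist_force: [0.6, -0.3, 1.2]
opening: 0.0856
gripper_force: 0.0
```

```bash
python3 go.py .6003 .1554 .006 1.3
```

```text
t 13.77 pos [0.6011 0.1553 0.0962] rot [-1.7997e+02 -1.6000e-01  1.2600e+00] F [ 0.6 -0.3  1.2] op 0.0856 j [ 9. 17. 80.  0. 83. 98.]
[-0.1  -0.01  9.02] [-0.001 -0.003 -0.001]
```

{"method": "step_arm", "body": {"rows": [[-0.1,0,3,0,-0.003,0,0],[-0.2,0,6,0,-0.003,0,0],[-0.3,0,8.8,0,-0.003,0,0],[-0.3,0,8.8,0,-0.003,0,0],[-0.3,0,8.8,0,-0.003,0,0],[-0.3,0,8.8,0,-0.003,0,0]]}}

```text
t: 14.27
tool_pos: [0.5998, 0.1551, 0.0104]
eef_rot: [-179.9, -0.2, 1.2]
wrist_force: [0.1, 0.1, 1.0]
opening: 0.0855
gripper_force: 0.0
```

```bash
python3 go.py .6003 .1554 .004 1.3
```

```text
t 14.27 pos [0.5998 0.1551 0.0104] rot [-179.93   -0.23    1.23] F [0.1 0.1 1. ] op 0.0855 j [ 9. 21. 85.  0. 74. 98.]
[ 0.04 -0.03  0.65] [-0.001 -0.004 -0.001]
```

{"method": "step_arm", "body": {"rows": [[0.05,0,0.3,0,-0.004,0,0],[0.05,0,0.6,0,-0.004,0,0],[0.05,0,0.6,0,-0.004,0,0],[0.05,0,0.6,0,-0.004,0,0]]}}

```text
t: 14.6
tool_pos: [0.5976, 0.1549, 0.0008]
eef_rot: [-180.0, 0.3, 1.3]
wrist_force: [0.9, 0.2, 0.6]
opening: 0.0856
gripper_force: 0.0
```

{"method": "step_arm", "body": {"rows": [[0,0,0,0,0,0,255],[0,0,0,0,0,0,255],[0,0,0,0,0,0,255],[0,0,0,0,0,0,255],[0,0,0,0,0,0,255],[0,0,0,0,0,0,255],[0,0,0,0,0,0,255]], "force": 50}}

```text
t: 15.18
tool_pos: [0.5976, 0.1547, 0.0006]
eef_rot: [180.0, 0.4, 1.3]
wrist_force: [0.2, -0.1, 2.4]
opening: 0.0569
gripper_force: 57.6
```

{"method": "step_arm", "body": {"rows": [[0,0,-2,0,0,0,255],[0,0,-6,0,0,0,255],[0,0,-10,0,0,0,255],[0,0,-14,0,0,0,255],[0,0,-18,0,0,0,255],[0,0,-18,0,0,0,255],[0,0,-18,0,0,0,255]]}}

```text
t: 15.77
tool_pos: [0.5997, 0.1552, 0.1825]
eef_rot: [-179.9, 0.1, 1.3]
wrist_force: [-0.7, 0.5, -4.1]
opening: 0.0575
gripper_force: 57.0
```

```bash
python3 go.py .468 -.3635 .18 13
```

```text
t 15.77 pos [0.5997 0.1552 0.1825] rot [-1.7993e+02  1.0000e-01  1.2600e+00] F [-0.7  0.5 -4.1] op 0.0575 j [ 9. 15. 73.  0. 92. 98.]
[-14.3   51.57   0.21] [-0.001  0.002 -0.205]
```

{"method": "step_arm", "body": {"rows": [[-1,3.7,0,0,0,0,255],[-2,7.4,0,0,0,0,255],[-3,11.1,0,0,0,0,255],[-4,14.8,0,0,0,0,255],[-5,18.5,0,0,0,0,255],[-6,22.2,0,0,0,0,255],[-7,25.9,0,0,0,0,255],[-8,29.6,0,0,0,0,255],[-9,33.3,0,0,0,0,255],[-10,37,0,0,0,0,255]]}}

```text
t: 16.6
tool_pos: [0.5039, -0.2178, 0.176]
eef_rot: [-179.7, 0.8, 1.3]
wrist_force: [0.9, -0.2, -3.9]
opening: 0.0572
gripper_force: 56.9
```

{"method": "step_arm", "body": {"rows": [[-1.1,3.7,0,0,0,-0.05,255],[-2.2,7.4,0,0,0,-0.1,255],[-3.4,11.1,0,0,0,-0.15,255],[-4.5,14.6,0,0,0,-0.205,255],[-4.5,14.6,0,0,0,-0.205,255],[-4.5,14.6,3,0,0,-0.205,255],[-4.5,14.6,6,0,0,-0.205,255],[-4.5,14.6,6,0,0,-0.205,255],[-4.5,14.6,6,0,0,-0.205,255],[-4.5,14.6,6,0,0,-0.205,255]]}}

```text
t: 17.43
tool_pos: [0.4642, -0.3636, 0.1202]
eef_rot: [-179.8, 0.5, 13.0]
wrist_force: [0.0, -0.2, -3.6]
opening: 0.0576
gripper_force: 56.9
```

```bash
python3 go.py .4653 -.3641 .08 13
```

```text
t 17.43 pos [ 0.4642 -0.3636  0.1202] rot [-179.8     0.46   13.01] F [ 0.  -0.2 -3.6] op 0.0576 j [-43.  13.  82.  -0.  85.  34.]
[0.13 0.09 4.01] [-0.003  0.008  0.   ]
```

{"method": "step_arm", "body": {"rows": [[0.05,0.05,2,0,0,0,255],[0.1,0.05,3.8,0,0,0,255],[0.1,0.05,3.8,0,0,0,255],[0.1,0.05,3.8,0,0,0,255],[0.1,0.05,3.8,0,0,0,255]]}}

```text
t: 17.85
tool_pos: [0.4662, -0.3652, 0.0853]
eef_rot: [179.9, 0.3, 13.0]
wrist_force: [0.7, 0.4, -3.6]
opening: 0.0571
gripper_force: 56.9
```

```bash
python3 go.py .4653 -.3641 .0706 13
```

```text
t 17.85 pos [ 0.4662 -0.3652  0.0853] rot [179.92   0.28  13.01] F [ 0.7  0.4 -3.6] op 0.0571 j [-43.  14.  84.  -0.  81.  34.]
[-0.06 -0.13  1.47] [0.001 0.005 0.   ]
```

{"method": "step_arm", "body": {"rows": [[-0.05,-0.1,0.6,0,0,0,255],[-0.05,-0.1,1.1,0,0,0,255],[-0.05,-0.1,1.1,0,0,0,255],[-0.05,-0.1,1.1,0,0,0,255],[-0.05,-0.1,1.1,0,0,0,255]]}}

```text
t: 18.27
tool_pos: [0.4644, -0.3637, 0.0722]
eef_rot: [-179.9, 0.4, 13.0]
wrist_force: [0.6, -0.0, -4.7]
opening: 0.0573
gripper_force: 57.1
```

```bash
python3 go.py .4653 -.3641 .0700 13
```

```text
t 18.27 pos [ 0.4644 -0.3637  0.0722] rot [-179.92    0.39   12.99] F [ 0.6 -0.  -4.7] op 0.0573 j [-43.  15.  86.  -0.  80.  34.]
[0.08 0.06 0.22] [-0.001  0.007 -0.   ]
```

{"method": "step_arm", "body": {"rows": [[0.05,0.03,0.1,0,0,0,255],[0.05,0.03,0.2,0,0,0,255],[0.05,0.03,0.2,0,0,0,255],[0.05,0.03,0.2,0,0,0,255]]}}

```text
t: 18.6
tool_pos: [0.4649, -0.3638, 0.07]
eef_rot: [-179.9, 0.4, 13.0]
wrist_force: [-0.2, 0.5, -4.9]
opening: 0.0571
gripper_force: 57.1
```

```bash
python3 go.py .4653 -.3641 .0696 13
```

```text
t 18.6 pos [ 0.4649 -0.3638  0.07  ] rot [-179.91    0.39   13.  ] F [-0.2  0.5 -4.9] op 0.0571 j [-43.  15.  86.  -0.  80.  34.]
[0.03 0.04 0.04] [-0.002  0.007 -0.   ]
```

{"method": "step_arm", "body": {"rows": [[0.03,0.03,0.05,0,0,0,255],[0.03,0.03,0.05,0,0,0,255],[0.03,0.03,0.05,0,0,0,255]]}}

```text
t: 18.85
tool_pos: [0.4654, -0.3641, 0.0697]
eef_rot: [-179.9, 0.4, 13.0]
wrist_force: [-0.0, 0.1, -3.5]
opening: 0.057
gripper_force: 57.1
```

{"method": "step_arm", "body": {"rows": [[0,0,0,0,0,0,100],[0,0,0,0,0,0,60],[0,0,0,0,0,0,0],[0,0,0,0,0,0,0],[0,0,0,0,0,0,0]]}}

```text
t: 19.27
tool_pos: [0.4658, -0.3645, 0.0706]
eef_rot: [180.0, 0.3, 13.0]
wrist_force: [-0.0, 0.6, 0.2]
opening: 0.0855
gripper_force: 0.0
```

{"method": "step_arm", "body": {"rows": [[0,0,-4,0,0,0,0],[0,0,-8,0,0,0,0],[0,0,-12,0,0,0,0],[0,0,-16,0,0,0,0],[-2,0,-18,0,0,0,0],[-4,0,-18,0,0,0,0],[-6,0,-18,0,0,0,0],[-6,0,-18,0,0,0,0],[-6,0,-18,0,0,0,0],[-6,0,-18,0,0,0,0]]}}

```text
t: 20.1
tool_pos: [0.4084, -0.3774, 0.25]
eef_rot: [-179.9, 0.4, 13.0]
wrist_force: [-0.5, -0.2, -0.6]
opening: 0.0855
gripper_force: 0.0
```

```bash
python3 - <<'E'
from h import *
st=env.read_state(); np.save('/tmp/st.npy',st,allow_pickle=True); s=snap('wrist','w4'); print(st['tool_pos'],st['eef_rot'],st['qvel'].round(2))
f=s['frame'][50:210,215:355]
o=cv2.resize(cv2.convertScaleAbs(f,alpha=1.8,beta=0),None,fx=3.7,fy=3.7,interpolation=cv2.INTER_NEAREST); cv2.imwrite('pics/w4c.png',o[...,::-1])
E
```

```text
[ 0.40839244 -0.37741264  0.2500235 ] [-179.91761339    0.35385607   12.99305727] [ 0.69  0.8  -0.1  -0.07  0.1  -0.14]
```

View pics/w4c.png

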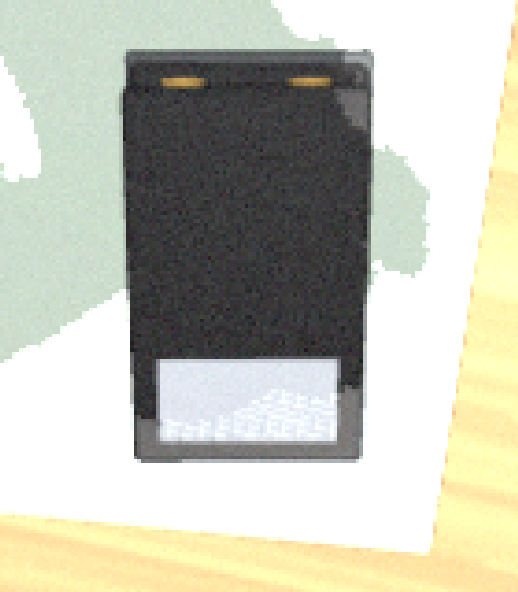

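The DAC is stacked on the supply, with its top face at crop (124..370, 87..460). I'll check its centring, then plan the valve.

```bash
python3 - <<'E'
from h import *
s=np.load('/tmp/wrist.npy',allow_pickle=True).item(); st=np.load('/tmp/st.npy',allow_pickle=True).item(); cm=cam(s,st)
c=np.array([(124,87),(370,87),(361,460),(135,460)])/3.7+[215,50]
p=ray(c,.100,*cm)*1000; print(p.round(1),p.mean(0), np.linalg.norm(np.roll(p,1,0)-p,axis=1))
d=p[0]-p[3]+p[1]-p[2]; print(np.degrees(np.arctan2(d[1],d[0])))
E
python3 go.py .4490 .1059 .18 0
```

```text
[[ 502.5 -326.6]
 [ 515.1 -381.2]
 [ 430.9 -401.3]
 [ 418.1 -346. ]] [ 466.67114695 -363.76859734] [86.57346812 56.03646962 86.55543925 56.78057223]
13.168061802713435
t 20.15 pos [ 0.4086 -0.3773  0.2498] rot [-179.89    0.37   13.02] F [ 0.3  0.6 -0.9] op 0.0851 j [-48.   6.  76.  -0.  99.  29.]
[ 14.87 -46.15   6.97] [-0.001  0.007  0.227]
```

{"method": "step_arm", "body": {"rows": [[1.2,-3.7,0,0,0,0,0],[2.4,-7.4,0,0,0,0,0],[3.6,-11.1,0,0,0,0,0],[4.8,-14.8,0,0,0,0,0],[6,-18.5,0,0,0,0,0],[7.2,-22.2,0,0,0,0,0],[8.4,-25.9,0,0,0,0,0],[9.6,-29.6,0,0,0,0,0],[10.8,-33.3,0,0,0,0,0],[12,-37,0,0,0,0,0]]}}

```text
t: 20.98
tool_pos: [0.4419, 0.0126, 0.2496]
eef_rot: [-179.9, 0.4, 13.1]
wrist_force: [0.7, 0.4, -0.4]
opening: 0.0856
gripper_force: 0.0
```

{"method": "step_arm", "body": {"rows": [[1.2,-3.7,0,0,0,0,0],[2.4,-7.4,2,0,0,0,0],[2.9,-9.1,5,0,0,0,0],[2.9,-9.1,8,0,0,0,0],[2.9,-9.1,10,0,0.006,0,0],[2.9,-9.1,10,0,0.006,0,0],[2.9,-9.1,10,0,0.006,0,0],[2.9,-9.1,10,0,0.006,0,0]]}}

```text
t: 21.65
tool_pos: [0.4499, 0.1055, 0.1511]
eef_rot: [-179.9, -0.1, 13.0]
wrist_force: [-0.1, 0.3, 0.1]
opening: 0.0851
gripper_force: 0.0
```

```bash
python3 go.py .4490 .1059 .036 13
```

```text
t 21.65 pos [0.4499 0.1055 0.1511] rot [-1.7992e+02 -8.0000e-02  1.3010e+01] F [-0.1  0.3  0.1] op 0.0851 j [ 6. -5. 97.  0. 87. 83.]
[-0.1  -0.05 11.51] [-0.001 -0.001  0.   ]
```

{"method": "step_arm", "body": {"rows": [[-0.1,0,3,0,0,0,0],[-0.2,0,6,0,0,0,0],[-0.3,0,9,0,0,0,0],[-0.3,0,11,0,0,0,0],[-0.3,0,11,0,0,0,0],[-0.3,0,11,0,0,0,0],[-0.3,0,11,0,0,0,0]]}}

```text
t: 22.23
tool_pos: [0.4483, 0.1047, 0.0425]
eef_rot: [-179.9, -0.2, 13.0]
wrist_force: [0.4, 0.3, 0.1]
opening: 0.0853
gripper_force: 0.0
```

```bash
python3 go.py .4490 .1059 .036 13
```

```text
t 22.23 pos [0.4483 0.1047 0.0425] rot [-179.95   -0.24   12.97] F [0.4 0.3 0.1] op 0.0853 j [  6.   0. 106.   0.  74.  83.]
[ 0.1  -0.1   0.65] [-0.001 -0.004 -0.001]
```

{"method": "step_arm", "body": {"rows": [[0.1,-0.1,0.3,0,-0.004,0,0],[0.1,-0.1,0.5,0,-0.004,0,0],[0.1,-0.1,0.5,0,-0.004,0,0],[0.1,-0.1,0.5,0,-0.004,0,0]]}}

```text
t: 22.57
tool_pos: [0.447, 0.1059, 0.0353]
eef_rot: [-179.9, 0.2, 13.0]
wrist_force: [-0.1, -0.6, 0.9]
opening: 0.0854
gripper_force: 0.0
```

{"method": "step_arm", "body": {"rows": [[0,0,0,0,0,0,60],[0,0,0,0,0,0,80],[0,0,0,0,0,0,95],[0,0,0,0,0,0,110],[0,0,0,0,0,0,125],[0,0,0,0,0,0,140],[0,0,0,0,0,0,160],[0,0,0,0,0,0,180],[0,0,0,0,0,0,200],[0,0,0,0,0,0,200]], "force": 25}}

```text
t: 23.4
tool_pos: [0.4467, 0.1058, 0.0348]
eef_rot: [-179.9, 0.3, 13.0]
wrist_force: [-0.5, -1.0, 2.0]
opening: 0.0436
gripper_force: 25.4
```

```bash
python3 go.py .4410 -.1457 .16 13; python3 -c "
from h import *
snap('wrist','w5')"
```

```text
t 23.4 pos [0.4467 0.1058 0.0348] rot [-179.93    0.27   13.  ] F [-0.5 -1.   2. ] op 0.0436 j [  6.   1. 106.   0.  73.  83.]
[ -6.27  24.36 -12.52] [-0.001  0.005 -0.   ]
```

View pics/w5.png

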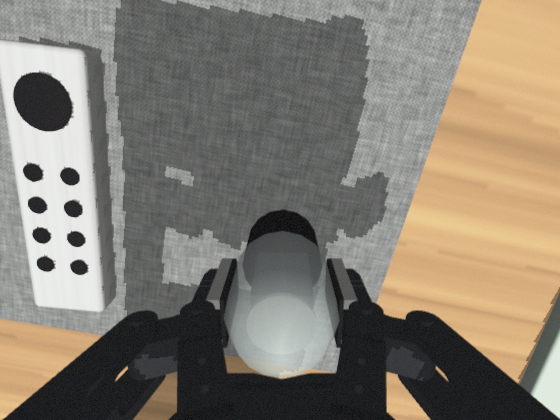

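The fingers hold the valve on its straight glass, upright, with the base's near edge at (283,211). The remote lies at (55,180). I'll get the in-hand offset and refine the remote's end position.

```bash
python3 - <<'E'
from h import *
s=np.load('/tmp/wrist.npy',allow_pickle=True).item(); st=env.read_state(); cm=cam(s,st)
p=ray([(283,210.5)],.003,*cm)*1000; a=np.array([np.cos(np.radians(13)),np.sin(np.radians(13))]); print(p, 'centre',p-20*a, cm[2])
print('remote top corners: near-left,near-right,far-right',(ray([(37,304),(103,311),(86,49)],.021,*cm)*1000).round(1))
print('big button',(ray([(43,101)],.021,*cm)*1000).round(1))
E
```

```text
[[468.05279583 110.28026939]] centre [[448.56539453 105.78124831]] [0.5262224  0.12451054 0.1772906 ]
remote top corners: near-left,near-right,far-right [[387.2 236.2]
 [390.9 199.1]
 [527.9 213.4]]
big button [[501.3 232. ]]
```

{"method": "step_arm", "body": {"rows": [[0,0,-1,0,0,0,200],[0,0,-3,0,0,0,200],[0,0,-5,0,0,0,200],[0,0,-7,0,0,0,200],[0,0,-8,0,0,0,200],[0,0,-8,0,0,0,200]]}}

```text
t: 23.95
tool_pos: [0.4488, 0.1062, 0.1176]
eef_rot: [-179.9, -0.1, 13.0]
wrist_force: [0.2, -0.7, -1.3]
opening: 0.0435
gripper_force: 25.9
```

{"method": "step_arm", "body": {"rows": [[-0.6,2.4,0,0,0,0,200],[-1.2,4.9,0,0,0,0,200],[-1.9,7.3,0,0,0,0,200],[-2.5,9.7,0,0,0,0,200],[-3.2,12.2,0,0,0,0,200],[-3.8,14.6,0,0,0,0,200],[-4.5,17.1,0,0,0,0,200],[-5.2,19.5,0,0,0,0,200],[-5.8,22,0,0,0,0,200],[-6.4,24.3,0,0,0,0,200]]}}

```text
t: 24.78
tool_pos: [0.4382, -0.1463, 0.1129]
eef_rot: [-179.8, 0.4, 13.0]
wrist_force: [-0.2, 1.0, -1.2]
opening: 0.0438
gripper_force: 26.1
```

{"method": "step_arm", "body": {"rows": [[0,0,1,0,0,0,200],[0,0,2,0,0,0,200],[0,0,3,0,0,0,200],[0,0,4,0,0,0,200],[0,0,4,0,0,0,200],[0,0,4,0,0,0,200]]}}

```text
t: 25.28
tool_pos: [0.4382, -0.1441, 0.0731]
eef_rot: [-179.8, 0.4, 13.1]
wrist_force: [-0.5, -0.7, -1.6]
opening: 0.0437
gripper_force: 26.2
```

```bash
python3 go.py .4390 -.1461 .06 13
```

```text
t 25.28 pos [ 0.4382 -0.1441  0.0731] rot [-179.8     0.41   13.08] F [-0.5 -0.7 -1.6] op 0.0437 j [-25.  -1. 103.  -0.  78.  52.]
[0.04 0.22 1.31] [-0.004  0.007  0.001]
```

{"method": "step_arm", "body": {"rows": [[0.05,0.1,0.6,0,0,0,200],[0.05,0.2,1.2,0,0,0,200],[0.05,0.2,1.6,0,0,0,200],[0.05,0.2,1.6,0,0,0,200],[0.05,0.2,1.6,0,0,0,200],[0.05,0.2,1.6,0,0,0,200]]}}

```text
t: 25.78
tool_pos: [0.4401, -0.1473, 0.0588]
eef_rot: [-179.9, 0.3, 13.0]
wrist_force: [0.3, 0.0, -1.8]
opening: 0.0437
gripper_force: 26.2
```

```bash
python3 go.py .4390 -.1461 .0503 13
```

```text
t 25.78 pos [ 0.4401 -0.1473  0.0588] rot [-179.93    0.26   12.99] F [ 0.3  0.  -1.8] op 0.0437 j [-25.   0. 104.  -0.  76.  52.]
[-0.08 -0.14  0.85] [-0.001  0.004 -0.   ]
```

{"method": "step_arm", "body": {"rows": [[-0.1,-0.1,0.4,0,0,0,200],[-0.1,-0.1,0.7,0,0,0,200],[-0.1,-0.1,0.7,0,0,0,200],[-0.1,-0.1,0.7,0,0,0,200],[-0.1,-0.1,0.7,0,0,0,200]]}}

```text
t: 26.2
tool_pos: [0.4387, -0.1464, 0.0516]
eef_rot: [-179.9, 0.3, 13.0]
wrist_force: [-0.1, 0.5, -1.5]
opening: 0.0434
gripper_force: 26.2
```

```bash
python3 go.py .4390 -.1461 .0498 13
```

```text
t 26.2 pos [ 0.4387 -0.1464  0.0516] rot [-179.91    0.28   12.99] F [-0.1  0.5 -1.5] op 0.0434 j [-25.   0. 104.  -0.  75.  52.]
[ 0.04 -0.03  0.18] [-0.001  0.005 -0.   ]
```

{"method": "step_arm", "body": {"rows": [[0,0,0.1,0,0,0,200],[0,0,0.2,0,0,0,200],[0,0,0.2,0,0,0,200],[0,0,0.2,0,0,0,200]]}}

```text
t: 26.53
tool_pos: [0.4389, -0.1465, 0.0498]
eef_rot: [-179.9, 0.3, 13.0]
wrist_force: [0.2, 0.6, -0.4]
opening: 0.0438
gripper_force: 26.3
```

```bash
python3 go.py .4390 -.1461 .0498 13
```

```text
t 26.53 pos [ 0.4389 -0.1465  0.0498] rot [-179.93    0.25   12.99] F [ 0.2  0.6 -0.4] op 0.0438 j [-25.   1. 105.  -0.  75.  52.]
[ 0.02 -0.04  0.  ] [-0.001  0.004 -0.   ]
```

{"method": "step_arm", "body": {"rows": [[0,0,0,0,0,0,120],[0,0,0,0,0,0,100],[0,0,0,0,0,0,70],[0,0,0,0,0,0,30],[0,0,0,0,0,0,0],[0,0,0,0,0,0,0],[0,0,0,0,0,0,0]]}}

```text
t: 27.12
tool_pos: [0.4387, -0.1464, 0.0496]
eef_rot: [-179.9, 0.3, 13.0]
wrist_force: [0.3, -0.5, 1.0]
opening: 0.0854
gripper_force: 0.0
```

{"method": "step_arm", "body": {"rows": [[0,0,-3,0,0,0,0],[0,0,-7,0,0,0,0],[0,0,-11,0,0,0,0],[0,0,-15,0,0,0,0],[0,0,-19,0,0,0,0],[-3,0,-20,0,0,0,0],[-6,0,-20,0,0,0,0],[-8,0,-20,0,0,0,0],[-8,0,-20,0,0,0,0],[-8,0,-20,0,0,0,0]]}}

```text
t: 27.95
tool_pos: [0.3615, -0.1646, 0.2504]
eef_rot: [-180.0, 0.2, 12.9]
wrist_force: [0.3, 0.6, 0.5]
opening: 0.0854
gripper_force: 0.0
```

```bash
python3 - <<'E'
from h import *
st=env.read_state(); np.save('/tmp/st.npy',st,allow_pickle=True); s=snap('wrist','w6'); print(st['tool_pos'],st['eef_rot'],st['qvel'].round(2))
E
python3 go.py .4575 .2255 .18 6.2
```

```text
[ 0.36145019 -0.16464938  0.25038355] [-179.96846419    0.194362     12.91202873] [ 1.2   1.94 -0.65  0.42 -0.46  0.1 ]
t 28.0 pos [ 0.3619 -0.1645  0.25  ] rot [-179.93    0.23   12.96] F [-0.3  0.6  0.3] op 0.0853 j [-33. -15.  95.  -0. 100.  44.]
[ 18.09 -35.85   6.98] [-0.001  0.004  0.118]
```

View pics/w6.png

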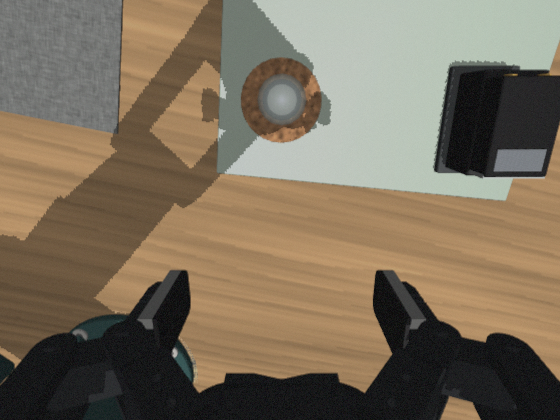

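The valve stands upright in the middle of the cork at (281,98), seen almost straight down. The remote is next.

{"method": "step_arm", "body": {"rows": [[1.8,-3.6,0,0,0,0,0],[3.6,-7.2,0,0,0,0,0],[5.4,-10.8,0,0,0,0,0],[7.2,-14.4,0,0,0,0,0],[9,-18,0,0,0,0,0],[10.8,-21.6,0,0,0,0,0],[12.6,-25.2,0,0,0,0.03,0],[14.4,-28.8,2,0,0,0.06,0],[16.2,-32.4,4,0,0.004,0.09,0],[18.1,-35.8,7,0,0.004,0.118,0]]}}

```text
t: 28.83
tool_pos: [0.4553, 0.2182, 0.1881]
eef_rot: [-179.9, -0.1, 6.3]
wrist_force: [0.8, 0.3, 0.9]
opening: 0.085
gripper_force: 0.0
```

{"method": "step_arm", "body": {"rows": [[0,0,3,0,0,0,0],[0,0,7,0,0,0,0],[0,0,11,0,0,0,0],[0,0,11,0,0,0,0],[0,0,11,0,0,0,0],[0,0,11,0,0,0,0]]}}

```text
t: 29.33
tool_pos: [0.4556, 0.2153, 0.0798]
eef_rot: [-179.9, -0.1, 6.3]
wrist_force: [0.6, -0.2, 0.6]
opening: 0.0853
gripper_force: 0.0
```

```bash
python3 go.py .4575 .2255 .005 6.2
```

```text
t 29.33 pos [0.4556 0.2153 0.0798] rot [-1.7989e+02 -9.0000e-02  6.2600e+00] F [ 0.6 -0.2  0.6] op 0.0853 j [ 19.   4.  97.   0.  79. 103.]
[ 0.29 -0.98  7.48] [-0.002 -0.002  0.001]
```

{"method": "step_arm", "body": {"rows": [[0.3,-1,0,0,0,0,0],[0.3,-1,2.5,0,-0.002,0,0],[0.3,-1,5,0,-0.002,0,0],[0.3,-1,7,0,-0.002,0,0],[0.3,-1,7,0,-0.002,0,0],[0.3,-1,7,0,-0.002,0,0],[0.3,-1,7,0,-0.002,0,0]]}}

```text
t: 29.92
tool_pos: [0.4583, 0.2258, 0.0109]
eef_rot: [-179.9, -0.1, 6.2]
wrist_force: [1.2, -0.6, -0.4]
opening: 0.0854
gripper_force: 0.0
```

```bash
python3 go.py .4575 .2255 .004 6.2
```

```text
t 29.92 pos [0.4583 0.2258 0.0109] rot [-1.7985e+02 -1.4000e-01  6.2300e+00] F [ 1.2 -0.6 -0.4] op 0.0854 j [ 20.   9. 101.   0.  70. 104.]
[-0.09  0.02  0.69] [-0.003 -0.002  0.001]
```

{"method": "step_arm", "body": {"rows": [[-0.05,0,0.2,0,-0.002,0,0],[-0.05,0,0.35,0,-0.002,0,0],[-0.05,0,0.35,0,-0.002,0,0],[-0.05,0,0.35,0,-0.002,0,0]]}}

```text
t: 30.25
tool_pos: [0.4558, 0.2248, 0.005]
eef_rot: [-179.9, 0.2, 6.2]
wrist_force: [-0.1, 0.1, -0.1]
opening: 0.0853
gripper_force: 0.0
```

```bash
python3 go.py .4575 .2255 .005 6.2
```

```text
t 30.25 pos [0.4558 0.2248 0.005 ] rot [-179.92    0.23    6.23] F [-0.1  0.1 -0.1] op 0.0853 j [ 20.   9. 101.   0.  70. 103.]
[ 0.18 -0.05  0.  ] [-0.001  0.004  0.001]
```

Good; close and lift.

{"method": "step_arm", "body": {"rows": [[0,0,0,0,0,0,255],[0,0,0,0,0,0,255],[0,0,0,0,0,0,255],[0,0,0,0,0,0,255],[0,0,0,0,0,0,255],[0,0,0,0,0,0,255],[0,0,0,0,0,0,255],[0,0,0,0,0,0,255],[0,0,0,0,0,0,255]], "force": 40}}

```text
t: 31.0
tool_pos: [0.4557, 0.2248, 0.0047]
eef_rot: [-179.9, 0.2, 6.2]
wrist_force: [0.4, 1.0, 1.8]
opening: 0.039
gripper_force: 42.7
```

{"method": "step_arm", "body": {"rows": [[0,0,-2,0,0,0,255],[0,0,-6,0,0,0,255],[0,0,-10,0,0,0,255],[0,0,-14,0,0,0,255],[0,0,-18,0,0,0,255],[0,0,-18,0,0,0,255],[0,0,-18,0,0,0,255]]}}

```text
t: 31.58
tool_pos: [0.4577, 0.225, 0.1874]
eef_rot: [-179.9, -0.1, 6.2]
wrist_force: [-0.3, 0.4, -1.4]
opening: 0.0389
gripper_force: 42.4
```

```bash
python3 go.py .6432 -.2303 .18 2.5;  python3 - <<'E'
from h import *
st=env.read_state(); np.save('/tmp/st.npy',st,allow_pickle=True); s=snap('wrist','w7')
E
```

```text
t 31.58 pos [0.4577 0.225  0.1874] rot [-1.7986e+02 -6.0000e-02  6.2300e+00] F [-0.3  0.4 -1.4] op 0.0389 j [ 20.   1.  88.   0.  91. 103.]
[13.49 47.28  0.63] [-0.003 -0.001  0.065]
```

View pics/w7.png

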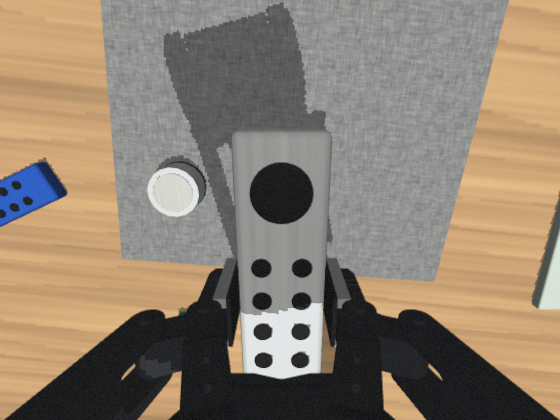

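The remote is held square with its far end at v≈131. I'll compute its offset along the tool.

```bash
python3 - <<'E'
from h import *
s=np.load('/tmp/wrist.npy',allow_pickle=True).item(); T=s['hand_eye']; K=s['camera_matrix']
for uv,z in (((281,131),.0017),((281,134),-.0163),((281,131),-.0163),((281,193),-.0163)):
  d=T[:3,:3]@np.linalg.inv(K)@[*uv,1]; print(uv,z,((T[:3,3]+d*(z-T[2,3])/d[2])*1000).round(1))
E
```

```text
(281, 131) 0.0017 [69.  -0.7  1.7]
(281, 134) -0.0163 [ 69.4  -0.7 -16.3]
(281, 131) -0.0163 [ 70.5  -0.7 -16.3]
(281, 193) -0.0163 [ 45.7  -0.7 -16.3]
```

{"method": "step_arm", "body": {"rows": [[1.1,3.8,0,0,0,0,255],[2.2,7.6,0,0,0,0,255],[3.3,11.4,0,0,0,0,255],[4.4,15.2,0,0,0,0,255],[5.5,19,0,0,0,0,255],[6.6,22.8,0,0,0,0,255],[7.7,26.6,0,0,0,0,255],[8.8,30.4,0,0,0,0,255],[9.9,34.2,0,0,0,0,255],[11,38,0,0,0,0,255]]}}

```text
t: 32.47
tool_pos: [0.6057, -0.1427, 0.1792]
eef_rot: [-179.8, 0.7, 6.2]
wrist_force: [0.1, 1.0, -1.5]
opening: 0.0394
gripper_force: 42.3
```

{"method": "step_arm", "body": {"rows": [[1,3.8,0,0,0,0.03,255],[1.8,7,0,0,0,0.065,255],[2.5,9.3,0,0,0,0.065,255],[2.5,9.3,4,0,0,0.065,255],[2.5,9.3,8,0,0,0.065,255],[2.5,9.3,12,0,0,0.065,255],[2.5,9.3,12,0,0,0.065,255],[2.5,9.3,12,0,0,0.065,255],[2.5,9.3,12,0,0,0.065,255]]}}

```text
t: 33.22
tool_pos: [0.6415, -0.2309, 0.0636]
eef_rot: [-180.0, 0.3, 2.5]
wrist_force: [0.3, -0.9, 0.2]
opening: 0.0388
gripper_force: 42.3
```

```bash
python3 go.py .6430 -.2303 .0217 2.5
```

```text
t 33.22 pos [ 0.6415 -0.2309  0.0636] rot [-179.95    0.3     2.52] F [ 0.3 -0.9  0.2] op 0.0388 j [-25.  26.  71.  -0.  83.  63.]
[ 0.17 -0.05  4.19] [-0.001  0.005  0.   ]
```

{"method": "step_arm", "body": {"rows": [[0.1,-0.05,1.5,0,0,0,255],[0.1,-0.05,3,0,0,0,255],[0.1,-0.05,3.6,0,0,0,255],[0.1,-0.05,3.6,0,0,0,255],[0.1,-0.05,3.6,0,0,0,255],[0.1,-0.05,3.6,0,0,0,255]]}}

```text
t: 33.72
tool_pos: [0.6435, -0.2309, 0.0298]
eef_rot: [179.9, 0.1, 2.5]
wrist_force: [-0.5, 0.6, -0.6]
opening: 0.0391
gripper_force: 42.4
```

```bash
python3 go.py .6430 -.2303 .0221 2.5
```

```text
t 33.72 pos [ 0.6435 -0.2309  0.0298] rot [1.7994e+02 8.0000e-02 2.5200e+00] F [-0.5  0.6 -0.6] op 0.0391 j [-24.  28.  73.  -0.  79.  63.]
[-0.04 -0.06  0.77] [0.001 0.001 0.   ]
```

{"method": "step_arm", "body": {"rows": [[0,-0.05,0.4,0,0,0,255],[0,-0.05,0.6,0,0,0,255],[0,-0.05,0.6,0,0,0,255],[0,-0.05,0.6,0,0,0,255],[0,-0.05,0.6,0,0,0,255]]}}

```text
t: 34.13
tool_pos: [0.6424, -0.23, 0.0217]
eef_rot: [-180.0, 0.2, 2.5]
wrist_force: [-0.4, -0.6, 1.3]
opening: 0.0387
gripper_force: 42.5
```

```bash
python3 go.py .6430 -.2303 .0217 2.5
```

```text
t 34.13 pos [ 0.6424 -0.23    0.0217] rot [-179.98    0.23    2.51] F [-0.4 -0.6  1.3] op 0.0387 j [-24.  28.  74.  -0.  78.  63.]
[0.06 0.04 0.  ] [-0.     0.004  0.   ]
```

{"method": "step_arm", "body": {"rows": [[0,0,0,0,0,0,120],[0,0,0,0,0,0,80],[0,0,0,0,0,0,0],[0,0,0,0,0,0,0],[0,0,0,0,0,0,0],[0,0,0,0,0,0,0]]}}

```text
t: 34.63
tool_pos: [0.642, -0.2298, 0.0211]
eef_rot: [-179.9, 0.3, 2.5]
wrist_force: [-0.1, 0.8, -0.1]
opening: 0.0854
gripper_force: 0.0
```

{"method": "step_arm", "body": {"rows": [[0,0,-4,0,0,0,0],[0,0,-8,0,0,0,0],[0,0,-12,0,0,0,0],[0,0,-16,0,0,0,0],[-3,0,-20,0,0,0,0],[-6,0,-23,0,0,0,0],[-9,0,-23,0,0,0,0],[-9,0,-23,0,0,0,0],[-9,0,-23,0,0,0,0],[-9,0,-23,0,0,0,0]]}}

```text
t: 35.47
tool_pos: [0.5533, -0.2339, 0.2514]
eef_rot: [-179.9, 0.3, 2.5]
wrist_force: [0.0, -0.7, 0.7]
opening: 0.0857
gripper_force: 0.0
```

```bash
python3 - <<'E'
from h import *
st=env.read_state(); np.save('/tmp/st.npy',st,allow_pickle=True); s=snap('wrist','w8'); print(st['tool_pos'],st['eef_rot'],st['qvel'].round(2))
E
python3 go.py .4450 .330 .2 2.5
```

```text
[ 0.55333239 -0.23388431  0.2514191 ] [-179.94079662    0.26911715    2.49758904] [ 0.67  2.14 -0.5   0.03  0.07 -0.05]
t 35.52 pos [ 0.5536 -0.2338  0.2507] rot [-179.9     0.34    2.52] F [ 0.4  0.8 -0.1] op 0.0848 j [-28.  12.  69.  -0. 100.  59.]
[ -8.34 -56.79   5.21] [-0.002  0.006  0.   ]
```

View pics/w8.png

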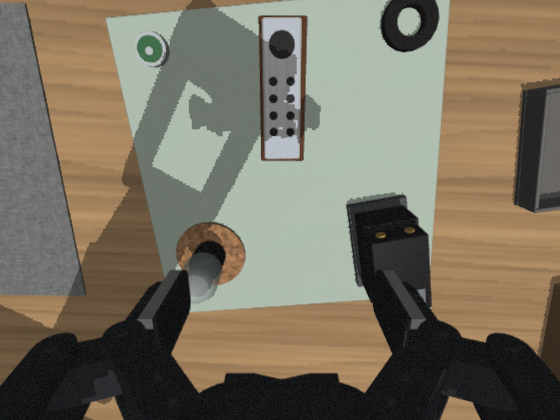

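The remote lies centred on the rest at (282,88), buttons up, and the valve is still standing. The knob is last; its target is the slate–coaster midpoint, about (454.4, -254.5).

{"method": "step_arm", "body": {"rows": [[-0.6,-3.9,0,0,0,0,0],[-1.2,-7.8,0,0,0,0,0],[-1.8,-11.7,0,0,0,0,0],[-2.4,-15.6,0,0,0,0,0],[-3,-19.5,0,0,0,0,0],[-3.6,-23.4,0,0,0,0,0],[-4.2,-27.3,0,0,0,0,0],[-4.8,-31.2,0,0,0,0,0],[-5.4,-35.1,0,0,0,0,0],[-6,-39,0,0,0,0,0]]}}

```text
t: 36.35
tool_pos: [0.4761, 0.1555, 0.2511]
eef_rot: [-180.0, 0.4, 2.6]
wrist_force: [0.3, 0.7, -0.7]
opening: 0.0854
gripper_force: 0.0
```

{"method": "step_arm", "body": {"rows": [[-0.6,-3.9,0,0,0,0,0],[-1.2,-7.8,0,0,0,0,0],[-1.8,-11.7,0,0,0,0,0],[-2.3,-15.6,2,0,0.006,0,0],[-2.3,-17.8,5,0,0.006,0,0],[-2.3,-17.8,9,0,0.006,0,0],[-2.3,-17.8,13,0,0.006,0,0],[-2.3,-17.8,17,0,0.006,0,0],[-2.3,-17.8,17,0,0.006,0,0],[-2.3,-17.8,17,0,0.006,0,0]]}}

```text
t: 37.18
tool_pos: [0.4426, 0.3294, 0.0788]
eef_rot: [179.8, 0.4, 2.6]
wrist_force: [0.0, 0.2, 1.7]
opening: 0.0854
gripper_force: 0.0
```

```bash
python3 go.py .4450 .330 .007 2.5
```

```text
t 37.18 pos [0.4426 0.3294 0.0788] rot [179.81   0.4    2.55] F [0.  0.2 1.7] op 0.0854 j [ 31.  10.  91.   0.  80. 118.]
[ 0.3  -0.08  7.18] [0.003 0.007 0.001]
```

{"method": "step_arm", "body": {"rows": [[0.1,-0.05,2.5,0,0.004,0,0],[0.1,-0.05,5,0,0.004,0,0],[0.1,-0.05,6.8,0,0.004,0,0],[0.1,-0.05,6.8,0,0.004,0,0],[0.1,-0.05,6.8,0,0.004,0,0],[0.1,-0.05,6.8,0,0.004,0,0]]}}

```text
t: 37.68
tool_pos: [0.4482, 0.3321, 0.0181]
eef_rot: [-179.8, -0.6, 2.5]
wrist_force: [0.4, -0.7, -0.1]
opening: 0.0852
gripper_force: 0.0
```

```bash
python3 go.py .4450 .330 .007 2.5
```

```text
t 37.68 pos [0.4482 0.3321 0.0181] rot [-179.78   -0.59    2.5 ] F [ 0.4 -0.7 -0.1] op 0.0852 j [ 31.  14.  94.  -0.  72. 118.]
[-0.34  0.2   1.11] [-0.004 -0.01   0.   ]
```

{"method": "step_arm", "body": {"rows": [[-0.1,0.1,0.4,0,-0.004,0,0],[-0.2,0.15,0.7,-0.002,-0.006,0,0],[-0.2,0.15,0.7,-0.002,-0.006,0,0],[-0.2,0.15,0.7,-0.002,-0.006,0,0],[-0.2,0.15,0.7,-0.002,-0.006,0,0]]}}

```text
t: 38.1
tool_pos: [0.4439, 0.3291, 0.0078]
eef_rot: [179.9, 0.0, 2.5]
wrist_force: [-0.1, 0.1, -0.1]
opening: 0.0854
gripper_force: 0.0
```

```bash
python3 go.py .4450 .330 .007 2.5
```

```text
t 38.1 pos [0.4439 0.3291 0.0078] rot [1.7994e+02 4.0000e-02 2.5100e+00] F [-0.1  0.1 -0.1] op 0.0854 j [ 31.  14.  95.  -0.  71. 118.]
[ 0.12 -0.09  0.08] [0.001 0.001 0.   ]
```

Good. Close and lift.

{"method": "step_arm", "body": {"rows": [[0,0,0,0,0,0,255],[0,0,0,0,0,0,255],[0,0,0,0,0,0,255],[0,0,0,0,0,0,255],[0,0,0,0,0,0,255],[0,0,0,0,0,0,255],[0,0,0,0,0,0,255],[0,0,0,0,0,0,255]], "force": 45}}

```text
t: 38.77
tool_pos: [0.4441, 0.3293, 0.0079]
eef_rot: [180.0, 0.0, 2.5]
wrist_force: [-1.2, 0.6, 2.3]
opening: 0.0484
gripper_force: 47.4
```

{"method": "step_arm", "body": {"rows": [[0,0,-2,0,0,0,255],[0,0,-6,0,0,0,255],[0,0,-10,0,0,0,255],[0,0,-14,0,0,0,255],[0,0,-18,0,0,0,255],[0,0,-20,0,0,0,255],[0,0,-20,0,0,0,255]]}}

```text
t: 39.35
tool_pos: [0.4462, 0.3305, 0.2138]
eef_rot: [-179.8, -0.5, 2.5]
wrist_force: [1.1, 0.4, -1.4]
opening: 0.0486
gripper_force: 47.3
```

```bash
python3 go.py .4544 -.2545 .2 2.5 .4544 -.2545 .2 97;  python3 - <<'E'
from h import *
st=env.read_state(); np.save('/tmp/st.npy',st,allow_pickle=True); s=snap('wrist','w9')
E
```

```text
t 39.35 pos [0.4462 0.3305 0.2138] rot [-179.78   -0.51    2.5 ] F [ 1.1  0.4 -1.4] op 0.0486 j [ 31.   6.  80.  -0.  94. 118.]
[-1.75 58.48  1.14] [-0.004 -0.009  0.   ]
[-1.75 58.48  1.14] [ 0.004 -0.01  -1.649]
```

View pics/w9.png

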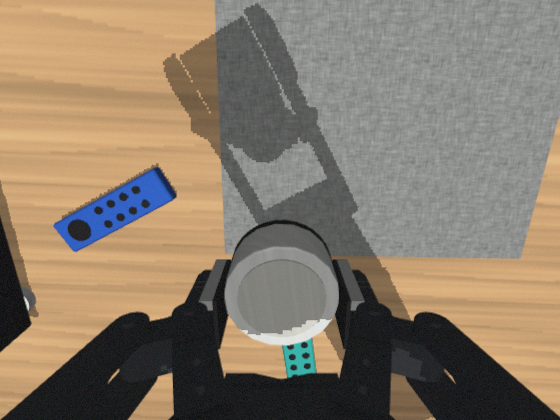

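The knob is held, with its top face centred near (282,296). I'll compute its in-hand offset.

```bash
python3 - <<'E'
from h import *
s=np.load('/tmp/wrist.npy',allow_pickle=True).item(); T=s['hand_eye']; K=s['camera_matrix']
for uv,z in (((282,247),-.0251),((282,345),-.0251),((282,221),.0049)):
  d=T[:3,:3]@np.linalg.inv(K)@[*uv,1]; print(uv,z,((T[:3,3]+d*(z-T[2,3])/d[2])*1000).round(1))
E
```

```text
(282, 247) -0.0251 [ 25.6  -0.3 -25.1]
(282, 345) -0.0251 [-22.9  -0.3 -25.1]
(282, 221) 0.0049 [25.5 -0.2  4.9]
```

{"method": "step_arm", "body": {"rows": [[0,3.9,0,0,0,0,255],[-0.2,7.8,0,0,0,0,255],[-0.3,11.7,0,0,0,0,255],[-0.4,15.6,0,0,0,0,255],[-0.5,19.5,0,0,0,0,255],[-0.6,23.4,0,0,0,0,255],[-0.7,27.3,0,0,0,0,255],[-0.9,31.2,0,0,0,0,255],[-1,35.1,0,0,0,0,255],[-1.2,39,0,0,0,0,255]]}}

```text
t: 40.23
tool_pos: [0.4469, -0.0623, 0.204]
eef_rot: [-180.0, 0.4, 2.5]
wrist_force: [0.8, -0.7, -2.4]
opening: 0.0486
gripper_force: 47.6
```

{"method": "step_arm", "body": {"rows": [[-0.1,3.9,0,0,0,0,255],[-0.3,7.8,0,0,0,0,255],[-0.4,11.7,0,0,0,0,255],[-0.6,15.6,0,0,0,0,255],[-0.6,19.5,0,0,0,0,255],[-0.6,19.5,3,0,0,0,255],[-0.6,19.5,6,0,0,0,255],[-0.6,19.5,6,0,0,0,255],[-0.6,19.5,6,0,0,0,255],[-0.6,19.5,6,0,0,0,255]]}}

```text
t: 41.07
tool_pos: [0.4513, -0.2555, 0.1476]
eef_rot: [180.0, 0.1, 2.5]
wrist_force: [0.7, -0.3, -1.4]
opening: 0.0483
gripper_force: 47.7
```

```bash
python3 go.py .4536 -.2545 .06 2.5
```

```text
t 41.07 pos [ 0.4513 -0.2555  0.1476] rot [1.80e+02 1.40e-01 2.54e+00] F [ 0.7 -0.3 -1.4] op 0.0483 j [-36.   3.  90.  -0.  87.  52.]
[ 0.26 -0.09  8.76] [0.    0.002 0.001]
```

{"method": "step_arm", "body": {"rows": [[0.1,-0.05,3,0,0,0,255],[0.2,-0.05,6,0,0,0,255],[0.2,-0.05,9,0,0,0,255],[0.2,-0.05,11.5,0,0,0,255],[0.2,-0.05,11.5,0,0,0,255],[0.2,-0.05,11.5,0,0,0,255],[0.2,-0.05,11.5,0,0,0,255]]}}

```text
t: 41.65
tool_pos: [0.4554, -0.2566, 0.0363]
eef_rot: [179.7, -0.2, 2.5]
wrist_force: [-0.4, -0.1, -1.9]
opening: 0.0487
gripper_force: 47.8
```

```bash
python3 go.py .4536 -.2545 .0175 2.5
```

```text
t 41.65 pos [ 0.4554 -0.2566  0.0363] rot [179.74  -0.18   2.55] F [-0.4 -0.1 -1.9] op 0.0487 j [-36.   8.  98.  -0.  74.  52.]
[-0.18 -0.23  1.88] [ 0.004 -0.003  0.001]
```

{"method": "step_arm", "body": {"rows": [[-0.1,-0.15,0.6,0.003,-0.003,0,255],[-0.15,-0.2,1.2,0.003,-0.003,0,255],[-0.15,-0.2,1.4,0.003,-0.003,0,255],[-0.15,-0.2,1.4,0.003,-0.003,0,255],[-0.15,-0.2,1.4,0.003,-0.003,0,255],[-0.15,-0.2,1.4,0.003,-0.003,0,255]]}}

```text
t: 42.15
tool_pos: [0.4519, -0.2538, 0.0194]
eef_rot: [-179.9, 0.2, 2.5]
wrist_force: [-1.1, -1.2, -2.5]
opening: 0.0487
gripper_force: 47.8
```

```bash
python3 go.py .4536 -.2545 .0173 2.5
```

```text
t 42.15 pos [ 0.4519 -0.2538  0.0194] rot [-179.91    0.21    2.51] F [-1.1 -1.2 -2.5] op 0.0487 j [-36.   9.  99.  -0.  72.  52.]
[0.16 0.08 0.21] [-0.002  0.004  0.   ]
```

{"method": "step_arm", "body": {"rows": [[0.1,0.05,0.1,0,0.002,0,255],[0.13,0.06,0.2,0,0.002,0,255],[0.13,0.06,0.2,0,0.002,0,255],[0.13,0.06,0.2,0,0.002,0,255]]}}

```text
t: 42.48
tool_pos: [0.4531, -0.2542, 0.0171]
eef_rot: [-179.9, 0.1, 2.5]
wrist_force: [0.6, 0.6, -1.8]
opening: 0.0487
gripper_force: 47.8
```

```bash
python3 go.py .4536 -.2545 .0169 2.5
```

```text
t 42.48 pos [ 0.4531 -0.2542  0.0171] rot [-1.7989e+02  1.3000e-01  2.5100e+00] F [ 0.6  0.6 -1.8] op 0.0487 j [-36.  10.  99.   0.  72.  52.]
[0.05 0.03 0.02] [-0.002  0.002  0.   ]
```

{"method": "step_arm", "body": {"rows": [[0.05,0.03,0.05,0,0,0,255],[0.05,0.03,0.05,0,0,0,255],[0.05,0.03,0.05,0,0,0,100],[0.05,0.03,0.05,0,0,0,70],[0.05,0.03,0.05,0,0,0,50],[0.05,0.03,0.05,0,0,0,50],[0.05,0.03,0.05,0,0,0,50],[0.05,0.03,0.05,0,0,0,50]]}}

```text
t: 43.15
tool_pos: [0.4538, -0.2546, 0.0169]
eef_rot: [-179.9, 0.1, 2.5]
wrist_force: [-0.7, -0.6, 0.4]
opening: 0.0687
gripper_force: 0.0
```

{"method": "step_arm", "body": {"rows": [[0,0,-3,0,0,0,50],[0,0,-7,0,0,0,50],[0,0,-11,0,0,0,50],[0,0,-15,0,0,0,50],[0,0,-19,0,0,0,50],[0,0,-23,0,0,0,50],[-4,0,-25,0,0,0,50],[-8,0,-25,0,0,0,50],[-8,0,-25,0,0,0,50],[-8,0,-25,0,0,0,50]]}}

```text
t: 43.98
tool_pos: [0.3731, -0.2586, 0.2678]
eef_rot: [-180.0, 0.0, 2.4]
wrist_force: [0.5, -0.4, -0.5]
opening: 0.0687
gripper_force: 0.0
```

```bash
python3 - <<'E'
from h import *
st=env.read_state(); np.save('/tmp/st.npy',st,allow_pickle=True); s=snap('wrist','w10'); print(st['tool_pos'],st['eef_rot'],st['qvel'].round(2))
E
```

```text
[ 0.37314751 -0.25857694  0.26776771] [-1.79985875e+02  1.42038104e-02  2.37890990e+00] [ 1.4   3.   -0.84  0.82 -1.    0.54]
```

View pics/w10.png

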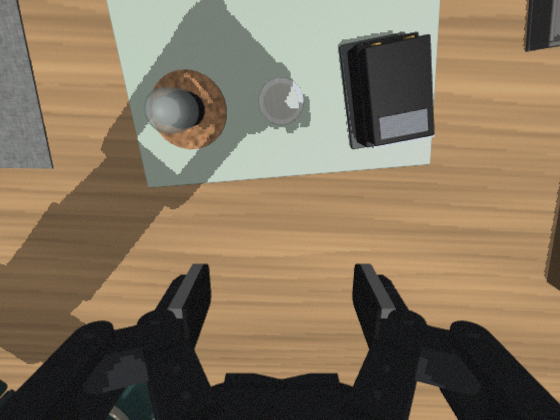

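The knob stands at about (282,101), between the cork (187,109) and the stack. A quick numerical check before handing in.

```bash
python3 - <<'E'
from h import *
s=np.load('/tmp/wrist.npy',allow_pickle=True).item(); st=np.load('/tmp/st.npy',allow_pickle=True).item(); cm=cam(s,st)
g=cv2.medianBlur(cv2.cvtColor(s['frame'],cv2.COLOR_RGB2GRAY),3)[70:135,250:315]
h=cv2.HoughCircles(g,cv2.HOUGH_GRADIENT,1,60,param1=80,param2=8,minRadius=18,maxRadius=28)
for u,v,r in h[0]: print(u+250,v+70,r,ray([(u+250,v+70)],.042,*cm)*1000)
hsv=cv2.cvtColor(s['frame'],cv2.COLOR_RGB2HSV); m=np.zeros(g.shape); S=hsv[...,1]; M=np.zeros(S.shape,bool); M[60:155,155:235]=S[60:155,155:235]>70
c=comp(M,(205,95)); c=c[c[:,0]>190]; p=ray(c,.018,*cm)*1000; print('cork edge dist to (440.8,-145.7): right side',np.percentile(np.linalg.norm(p-[440.8,-145.7],axis=1),[75,95]))
E
```

```text
281.5 100.5 22.5 [[ 455.81041246 -254.83976722]]
cork edge dist to (440.8,-145.7): right side [43.9915624  44.39847216]
```

```bash
python3 -c "
from plant import env
print(env.hand_in())"
```

```text
the job is handed in; nothing more can be done
None
```

The listening demo is set out and handed in at about 44 s, with every piece measured or seen within roughly 2 mm of its mark, the valve kept upright throughout, and the cleaner bottle and bubble level left alone.

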